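# Load a button blank and index the press dial to its next locked position

### The arm

A 7-joint arm with a two-finger parallel gripper is mounted at the origin on the work surface. World frame = base frame: x ahead of the robot, y to its left, z up, the work surface at z = 0. Lengths are in m, angles in rad, forces in N, time in s.
With the tool pointing down it reaches from about 0.35 to 0.9 m from the base axis. Payload 19.9 kg.
Tool frame: the origin (TCP) lies between the finger pads; the fingertips stand 22 mm ahead of it and the grasp point (between the pads) lies 3 mm ahead of it (bot.tip_reach is the distance from the TCP to the fingertips, in m); x points along the fingers, y is the direction in which the jaws open and shut, and the axes are right-handed (so a half turn about x gives the same grasp; the last joint's range is limited). The gripper opens to 85 mm and grips with 20 to 120 N. Pads are 22 mm wide; open, the fingers measure 114 mm over their backs; the gripper's body (76 mm by 85 mm) begins 54 mm behind the grasp point. The pads swing forward as they close: fully open they stand 13 mm farther back than shut.
Start: joints at [-1.29, 0.417, -0.01, 1.614, 0.005, 1.111, -0.053], TCP at [0.198, 0.593, 0.253] pointing down, gripper open.
Joint ranges: [-2.81, 2.81], [-0.39, 2.02], [-1.27, 1.25], [0.06, 2.57], [-1.19, 4.33], [0.19, 2], [-2.82, 2.82]. Speed limits (rad/s): [1.89, 1.89, 2.39, 2.39, 3.01, 3.01, 3.01].

### API

Orientations are given as a unit quaternion [x, y, z, w].
In Python, from plant import bot gives the robot as it stands.
- The arm moves only by the tool arm_command, never from a script. Its argument "increments" is a list that holds one entry, the list of rows, each a list of 7 numbers: the shift along the tool's x, y, z in cm, then the turn, a rotation vector about the tool's x, y, z in rad, then the opening, from 0 (shut) to 1 (fully open). In form: [[[tx, ty, tz, ax, ay, az, hand], ...]]. A call has 1 to 8 rows; each row is the pose to reach, as a shift and turn from the pose commanded when the call began, along the tool's axes at that moment; what a row does not reach only later rows make up. A row lasts 1/12 s, in which the tool goes at most 41.7 mm and 7.16 degrees, less where a joint would pass 70% of its speed; a pose out of reach is approached as far as the arm can. A call with a gripper value outside its range is refused whole. The fingers move at their own pace and stop on an object; "grip_force" is the grip in N (left out, the last holds). Time passes only in rows, so rows that repeat a pose let the fingers close. It gives the time, the measured TCP pose, the force and the opening at its end, in the units of the state.
- bot.state(): the state, without advancing time (a new reading comes with each control period).
- bot.snapshot(name): name is "scene" or "top" or "wrist"; returns a dict with "image" (480x640x3 uint8, blue, green, red), "vertical_fov" (degrees; the focal length in pixels is half the picture's height over the tangent of half this angle, whatever the lens; pixels are square), "cx", "cy" (the principal point, pixels), "cam_to_world" (4x4, takes a point from camera to world coordinates). Camera axes: x right, y down, z forward; pixel columns grow to the right and rows downward; lengths in m; the calibration is good to about 2 mm. A picture is of the moment at which its call begins. There is no depth.
- bot.close_job(): hands the job in, once; it reports no verdict.
The state is a dict: "t": time; "joint_pos": joint angles; "joint_velocities": joint speeds; "joint_torque": joint torques, N m; "position": TCP position; "ee_rot": TCP orientation; "force": force on the tool from outside, world axes, zero at the start; "torque": the same for the moment, N m; "width": opening from 0.0 (shut) to 1.0 (fully open).
Only numpy, scipy, OpenCV 4.12 (cv2) and the standard library are available. Lean on these libraries where they do the work, as an engineer would, in place of code of your own. Each camera call takes 0.05 s, during which the arm holds its last target.

### The job

Put the brass button blank from the blue tray into the empty die of the button press, shank up and fully seated. Tip the red cam lever outwards to let the index plunger down, and push the round dial on counter-clockwise by one of its upright pegs until the plunger drops in and locks it at the very next position. Push gently, by feel, with never more than 18 newtons on any part of the press, and leave the other things on the bench where they are.

Things in the scene. Friction and masses are not known exactly. Their poses are not given: they have to be found in the camera images.
- press: Hand-indexed button press, fixed. Round base 300 mm across, 20 thick, under an aluminium dial 250 mm across, flat top 45 mm above the bench. Origin: on the dial's axis at bench height; z up; the column with the ram stands on its +y side (ram head 100 mm and more above the bench, from radius 55 mm outwards). Angles below: counter-clockwise from above, from this frame's x.
- dial (a joint): Angle of the dial (rad), growing counter-clockwise seen from above (red arrow on it). Starts at -0.75 to -0.40, between positions. Its next locking position is 0 nominally, really anywhere in -0.15 to 0.15, since the frame of ram and plunger is clamped in timing slots; then every 1.047. Locked, it is blocked hard both ways, with under 1 mm play at the pegs.
- push_peg (a point): Centre of the top of one of the dial's six black upright push pegs: 12 mm diameter, 45 mm tall (top 90 mm above the bench), at radius 88 mm, every 60 deg. This one is at 300 deg + dial angle. Turns with the dial; z up. Drag at a peg: 1 to 3 N with the plunger held out, 3 to 8 N with it rubbing on the dial; it falls off as the plunger drops, then rises steeply against the lock.
- empty_die (a point): Centre of the inner floor of the empty die cup, 52 mm above the bench, z up. Recess 36 mm across, 5 mm deep, mouth flared to 39 mm; cup 46 to 49 mm across, rim 57 mm above the bench. At radius 78 mm, 270 deg + dial angle, turning with the dial. Five like dies, every 60 deg, midway between pegs, hold brass blanks already (tops 74 mm above the bench).
- plunger_nominal (a point): Nominal place of the index plunger, an 8 mm pin in a blue bracket over the dial's rim: 330 deg, radius 112 mm, at bracket-top height (88 mm). x: radially outwards. The real bracket (28 to 34 mm wide, radius 100 to 150 mm), plunger and lever stand up to 0.15 rad about the dial's axis (17 mm sideways) either way from it.
- cam_lever (a joint): Tilt of the red cam lever on the plunger (rad): 0 upright (start, plunger held out), 1.6 flat, tipped radially outwards. 26 mm wide sideways, 8 mm thick radially, centred on the plunger; hinge 103 mm, tip 148 mm above the bench. Pushed outwards near its tip with 1 to 3 N it tips; beyond about 0.8 it falls flat by itself and the plunger's spring (4 to 5 N) acts.
- plunger (a joint): Position of the spring index plunger (m), growing downwards: 0 held out by the upright lever, about 0.002 rubbing on the dial's top, 0.009 fully dropped into a slot of the rim (locked).
- blank: Loose brass button blank of about 30 g: a disc 34 mm across and 9 mm thick with a chamfered lower edge, and on top of it a round shank 14 mm across and 13 mm tall (22 mm in all). Stands shank up. Origin: centre of the underside; z along the shank.
- blank_tray: Blue plastic tray fixed on the bench, 130 mm along its x by 100 mm along its y, walls 3 mm thick and 14 mm high, floor 3 mm thick; the blank stands in it. Origin: centre of the underside.
- spool: Loose green thread spool, 38 mm across, 46 mm tall, upright. Bystander. Origin: centre of the underside.
- spare_die: Loose steel ring, 46 mm across, 33 mm bore, 12 mm tall. Bystander. Origin: centre of the underside.
- tin: Open dark metal tin, 74 mm across, 85 mm tall. Bystander. Origin: centre of the underside.
- driver: Screwdriver with yellow handle, 190 mm long, lying along its x. Bystander.
- oil_bottle: White bottle with red cap, 48 mm across, 120 mm tall. Bystander. Origin: centre of the underside.
- spanner: Steel spanner, 150 mm long, lying along its x. Bystander.
- chalk: White slab of tailor's chalk, 45 x 40 x 8 mm. Bystander. Origin: centre of the underside.

How it is judged:
At the end, for the whole second after the job is handed in: The blank sits shank up in the empty die, centred within 3 mm, its underside within 2 mm of the die's floor and tilted under 0.1 rad; the index plunger has dropped at least 7 mm (locked) with the dial at its next position (joint within 0.2 rad of 0), and dial and blank are at rest (horizontal distance between blank and empty_die below 0.003 m and z of blank in the frame of empty_die between -0.002 and 0.002 m and angle between blank's own z axis and vertical below 0.1 rad and linear speed of blank below 0.02 m/s and value of joint plunger above 0.007 m and value of joint dial between -0.2 and 0.2 rad and velocity of joint dial between -0.03 and 0.03 rad/s); the robot touches nothing.
It fails at once if the robot leans on any part of the press with more than 18 N (contact force between any of the fingers, the arm and press above 18 N).
It fails at once if another thing on the bench is moved by more than 40 mm (distance of any of spool, spare_die, tin, driver, oil_bottle, spanner, chalk from where it was at the start of the episode above 0.04 m).
It also fails if it takes over 67 s, if anything falls off the work surface, if the arm or the gripper's body presses on something with over 40 N, if the wrist force passes 120 N, or if a joint passes its speed limit or range.

## Working session

There is one attempt and no reset: what is moved stays moved. The work goes in short steps, Python scripts to look and compute and a tool call to move; the robot and the scene stay as the last step left them, time stands still between calls to the robot, and variables do not carry over. Pictures are saved under pics/ and viewed, and the job is handed in when it is done.

Besides the shell and the picture viewer there is one more tool, called after "Request:" by a JSON object that holds its "fn" and its "kwargs", one argument or row to a line. arm_command: Moves the arm, as the interface text tells. Its arguments: {"type":"object","properties":{"increments":{"type":"array"},"grip_force":{"type":"number"}},"required":["increments"]}

```bash
ls; mkdir -p pics
python3 - <<'E'
from plant import bot
import cv2,json
print(bot.state())
for n in("scene","top","wrist"):
    s=bot.snapshot(n); cv2.imwrite(f"pics/{n}0.png",s["image"]); print(n,s["vertical_fov"],s["cx"],s["cy"],s["cam_to_world"])
E
```

```text
pics
{'t': 0.0, 'joint_pos': array([-1.28949144,  0.41795925, -0.01030747,  1.61420663,  0.00470165,
        1.1107061 , -0.05302573]), 'joint_velocities': array([-0.00027547, -0.00100104,  0.00224594,  0.00123901, -0.00184488,
        0.00150654, -0.00048822]), 'joint_torque': array([-1.79660965e-04, -8.64425755e+01,  6.78365305e-01, -4.34935677e+01,
        1.89648609e-02,  6.94600851e-03, -1.89194844e-05]), 'position': array([0.19816684, 0.59239455, 0.25265579]), 'ee_rot': array([ 0.11319602,  0.6979543 , -0.11408044,  0.69787685]), 'force': array([ 0.28441528, -0.03638797, -0.53783227]), 'torque': array([-0.01699771, -0.05541898,  0.0027154 ]), 'width': 1.0019989941886023}
scene 49.37370266956125 315.0783532617926 244.36664941458696 [[ 0.34625107  0.65728226 -0.66939542  1.34821452]
 [ 0.93796466 -0.22867642  0.26063266 -0.3504623 ]
 [ 0.01823427 -0.71811359 -0.69568699  0.95449887]
 [ 0.          0.          0.          1.        ]]
top 55.45664054249212 315.2671414014409 245.15274457290616 [[-0.00394429 -0.99658139  0.08252257  0.44335188]
 [-0.99990728  0.00285494 -0.01331448 -0.02489437]
 [ 0.01303336 -0.08256744 -0.99650025  1.09935208]
 [ 0.          0.          0.          1.        ]]
wrist 60.58477908237821 321.334917592703 241.42282002195748 [[ 0.31806586  0.91136584  0.26124015  0.1329283 ]
 [ 0.9480667  -0.30519779 -0.08957584  0.6151524 ]
 [-0.00190644  0.2761641  -0.96110861  0.37359171]
 [ 0.          0.          0.          1.        ]]
```

View pics/scene0.png

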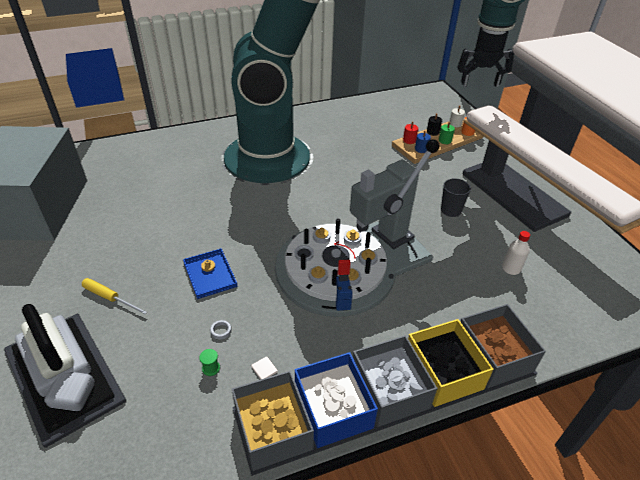

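View pics/top0.png

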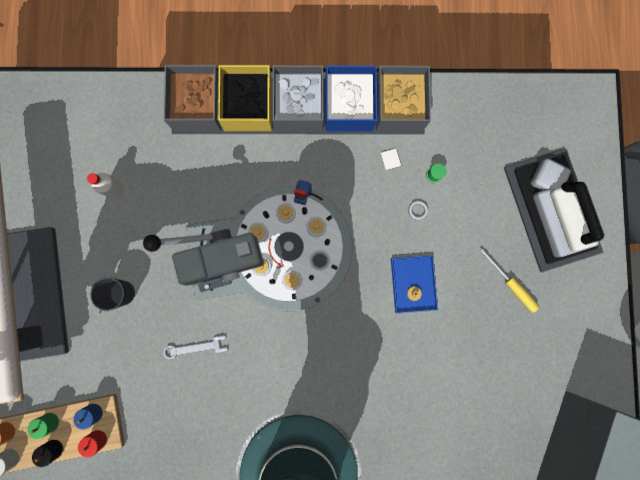

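View pics/wrist0.png

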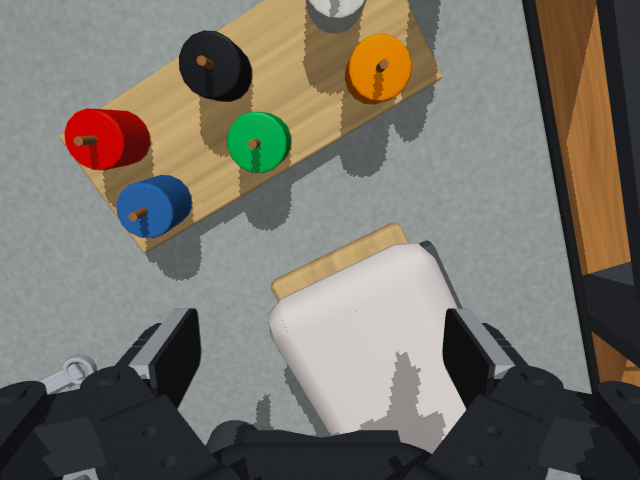

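The top view shows the press near (289,247), its empty die at (320,260) and the lever at (303,190). The tray blank is at (415,293), and the bystanders are well clear of all of these. I'll zoom in and measure.

```bash
cat > h.py <<'E'
import numpy as np, cv2
def K(s):
    f=240/np.tan(np.radians(s["vertical_fov"])/2); return f,s["cx"],s["cy"]
def ray(s,u,v):
    f,cx,cy=K(s);T=np.array(s["cam_to_world"]);d=T[:3,:3]@np.array([(u-cx)/f,(v-cy)/f,1]);return T[:3,3],d
def cast(s,u,v,z):
    o,d=ray(s,u,v);return o+d*(z-o[2])/d[2]
def proj(s,p):
    f,cx,cy=K(s);T=np.array(s["cam_to_world"]);c=T[:3,:3].T@(np.array(p)-T[:3,3]);return np.array([cx+f*c[0]/c[2],cy+f*c[1]/c[2]])
def crop(s,name,u0,v0,u1,v1,k):
    im=cv2.resize(s["image"][v0:v1,u0:u1],None,fx=k,fy=k,interpolation=cv2.INTER_CUBIC);cv2.imwrite(name,im)
E
python3 - <<'E'
from plant import bot
from h import *
import pickle
s=bot.snapshot("top");c=bot.snapshot("scene");pickle.dump((s,c),open("s0.pkl","wb"))
crop(s,"pics/t1.png",220,170,370,320,4)
crop(c,"pics/c1.png",265,200,415,320,5)
hs=cv2.cvtColor(s["image"],cv2.COLOR_BGR2HSV);hc=cv2.cvtColor(c["image"],cv2.COLOR_BGR2HSV)
def comps(h,lo,hi,box,mn=5):
    m=cv2.inRange(h,lo,hi);k=np.zeros_like(m);u0,v0,u1,v1=box;k[v0:v1,u0:u1]=m[v0:v1,u0:u1]
    n,l,st,ce=cv2.connectedComponentsWithStats(k)
    return [(st[i].tolist(),ce[i].round(2).tolist()) for i in range(1,n) if st[i,4]>=mn]
print("blank top",comps(hs,(12,90,60),(35,255,255),(385,250,440,315)))
print("blank scene",comps(hc,(12,90,60),(35,255,255),(180,245,240,300)))
print("tray",comps(hs,(105,120,50),(130,255,255),(385,250,445,315)))
print("red",comps(hs,(0,150,60),(8,255,255),(280,170,330,220)),comps(hc,(0,150,60),(8,255,255),(325,250,360,280)))
print("brass",comps(hs,(12,60,60),(35,255,255),(240,190,345,310),15))
E
```

```text
blank top [([407, 287, 14, 13, 142], [413.7, 293.06])]
blank scene [([202, 260, 13, 12, 120], [207.79, 265.21])]
tray [([391, 256, 47, 57, 2124], [413.76, 283.02])]
red [([295, 189, 11, 8, 56], [299.38, 192.79])] [([338, 260, 12, 15, 158], [343.64, 267.04])]
brass [([278, 206, 15, 14, 162], [285.15, 212.36]), ([309, 219, 15, 15, 164], [316.06, 226.09]), ([251, 225, 14, 15, 146], [257.82, 231.47]), ([254, 260, 14, 14, 109], [261.75, 267.57]), ([285, 273, 15, 15, 166], [291.61, 279.83])]
```

View pics/t1.png

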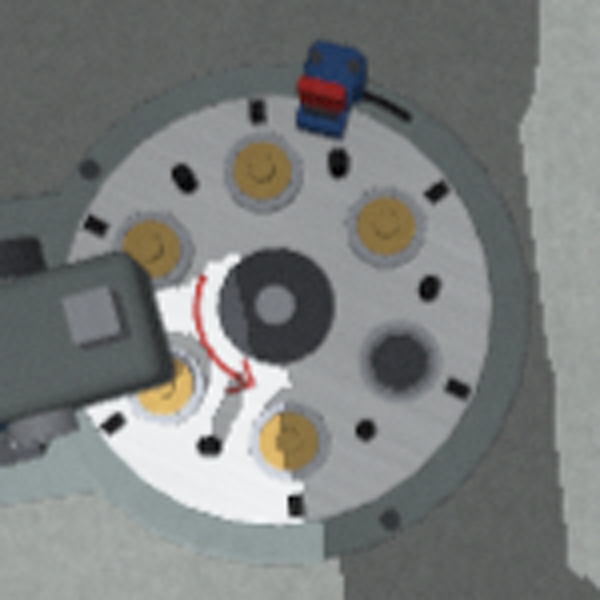

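View pics/c1.png

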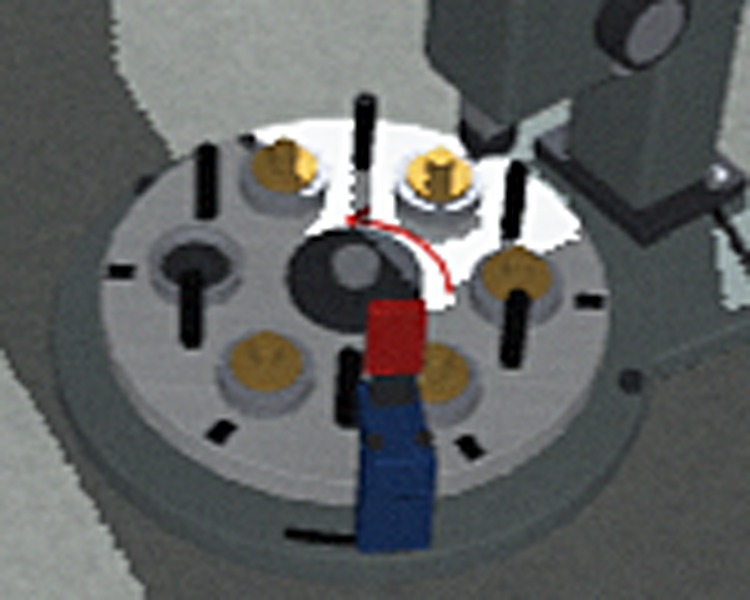

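Run:
```python
from h import *
import pickle
from scipy.optimize import least_squares
s,c=pickle.load(open("s0.pkl","rb"))
def fit(P,step=1):
    P=np.array(P)[:,:2]
    def r(x):
        a=x[3]; R=[]
        for p in P:
            th=np.arctan2(p[1]-x[1],p[0]-x[0]); k=np.round((th-a)/(np.pi/3)); t=a+k*np.pi/3
            R+= [p[0]-x[0]-x[2]*np.cos(t),p[1]-x[1]-x[2]*np.sin(t)]
        return R
    c0=np.array(cast(s,289,246,.05))[:2]
    best=min((least_squares(r,[*c0,.08,a]) for a in np.arange(0,1.05,.15)),key=lambda q:q.cost)
    return best.x.round(4),(np.array(best.fun).reshape(-1,2)*1000).round(1).tolist()
B=[(285.15,212.36),(316.06,226.09),(257.82,231.47),(291.61,279.83)]
for z in(.061,.064): print("blanks",z,fit([cast(s,*b,z) for b in B]))
Sl=[(257,110),(437,190),(457,388),(295,505),(113,423),(95,225)]
for z in(.045,.041):print("slots",fit([cast(s,219.6+x/4,169.6+y/4,z) for x,y in Sl]))
# red arrow etc: empty die rim
print("die rim cast",cast(s,319.7,259.7,.055))
print("hub",cast(s,219.6+276/4,169.6+304/4,.06))
# blank 2 view
def tri(a,b):
    o1,d1=ray(s,*a);o2,d2=ray(c,*b);A=np.stack([d1,-d2],1);t=np.linalg.lstsq(A,o2-o1,rcond=None)[0]
    p,q=o1+d1*t[0],o2+d2*t[1];return (p+q)/2,np.linalg.norm(p-q)
print("blank",tri((413.7,293.06),(207.8,265.2)),cast(s,413.7,293.06,.014),cast(c,207.8,265.2,.014))
print("lever",tri((299.4,192.8),(343.6,267)),cast(s,299.4,192.8,.148),cast(s,219.6+322/4,169.6+90/4,.146))
print("tray",cast(s,413.8,283,.01))
# pegs in scene tops (crop 5x from 265,200) & top view
for n,a,b in[("p+die side",(219.6+430/4,169.6+288/4),(264.6+190/5,199.6+278/5)),]: print(n,tri(a,b))
for x,y in[(340,160),(185,178),(210,445),(365,430),(430,288)]: print(cast(s,219.6+x/4,169.6+y/4,.075).round(4))
hs=cv2.cvtColor(s["image"],cv2.COLOR_BGR2HSV)
m=cv2.inRange(hs[250:318,385:445],(105,120,40),(130,255,255));cn=max(cv2.findContours(m,0,2)[0],key=cv2.contourArea);print(cv2.minAreaRect(cn))
```

```text
blanks 0.061 (array([0.5282, 0.0224, 0.0775, 1.1399]), [[-0.3, 0.5], [0.2, 0.1], [0.5, -0.5], [-0.4, -0.1]])
blanks 0.064 (array([0.5279, 0.0223, 0.0773, 0.0927]), [[-0.3, 0.5], [0.2, 0.1], [0.5, -0.5], [-0.4, -0.1]])
slots (array([0.5287, 0.0229, 0.1152, 1.145 ]), [[0.1, -0.2], [0.4, -0.1], [-0.2, 0.3], [0.1, 0.1], [-0.2, -0.2], [-0.2, -0.1]])
slots (array([0.529 , 0.0231, 0.1157, 0.0978]), [[0.1, -0.2], [0.4, -0.1], [-0.2, 0.3], [0.1, 0.1], [-0.2, -0.2], [-0.2, -0.1]])
die rim cast [ 0.4963869  -0.04886665  0.055     ]
hub [0.52857318 0.0220935  0.06      ]
blank (array([ 0.41841311, -0.27399376,  0.00679423]), np.float64(0.00010492373315358179)) [ 0.41856173 -0.27240187  0.014     ] [ 0.4255095  -0.27452774  0.014     ]
lever (array([ 0.63744734, -0.00467986,  0.12486959]), np.float64(0.0013142278857158683)) [ 0.63307533 -0.00455991  0.148     ] [ 0.63497185 -0.00599857  0.146     ]
tray [ 0.44233124 -0.27407337  0.01      ]
p+die side (array([ 0.53535182, -0.06479956,  0.08416124]), np.float64(0.0002564482519759469))
[ 0.6091 -0.0147  0.075 ]
[0.5989 0.0729 0.075 ]
[0.4484 0.0582 0.075 ]
[ 0.4565 -0.0284  0.075 ]
[ 0.5361 -0.0653  0.075 ]
((28.86585235595703, 33.70731735229492), (55.009803771972656, 42.40519714355469), 85.03025817871094)
```

```bash
cat >> h.py <<'E'
from scipy.spatial.transform import Rotation as Ro
def goal(yaw):
    # tool x down; y axis (jaws) horizontal at world angle yaw
    x=np.array([0,0,-1.]);y=np.array([np.cos(yaw),np.sin(yaw),0]);return Ro.from_matrix(np.stack([x,y,np.cross(x,y)],1))
def inc(p0,q0,p,Rg):
    R0=Ro.from_quat(q0);return (R0.inv().apply(np.array(p)-p0)*100).round(2).tolist(),(R0.inv()*Rg).as_rotvec().round(3).tolist()
E
python3 - <<'E'
from plant import bot
from h import *
st=bot.state();R=Ro.from_quat(st["ee_rot"]);M=R.as_matrix();print(M.round(3))
w=bot.snapshot("wrist");T=np.array(w["cam_to_world"]);print("cam in tool",M.T@(T[:3,3]-st["position"]),"\n",(M.T@T[:3,:3]).round(3))
print("jaw yaw",np.arctan2(M[1,1],M[0,1]))
for yaw in(-2.0,1.1416): print(yaw,inc(st["position"],st["ee_rot"],[.36,.25,.38],goal(yaw)))
E
```

```text
[[-0.     0.317  0.948]
 [-0.001  0.948 -0.317]
 [-1.    -0.001  0.   ]]
cam in tool [-0.12086705  0.00070996 -0.06904297] 
 [[ 0.001 -0.276  0.961]
 [ 1.    -0.001 -0.001]
 [ 0.001  0.961  0.276]]
jaw yaw 1.248058725371089
-2.0 ([-12.68, -27.37, 26.21], [-3.035, -0.001, 0.0])
1.1416 ([-12.68, -27.37, 26.21], [0.106, 0.0, 0.001])
```

Request:
{"fn": "arm_command", "kwargs": {
  "increments": [
    [[-9, -7, 6.5, 0, 0, 0, 1], [-12, -14, 13, 0.05, 0, 0, 1], [-12.7, -20, 19.5, 0.1, 0, 0, 0.8], [-12.7, -27, 26, 0.106, 0, 0, 0.6], [-12.7, -27, 26, 0.106, 0, 0, 0.5], [-12.7, -27.4, 26.2, 0.106, 0, 0, 0.5], [-12, -36, 31, 0.106, 0, 0, 0.5], [-11, -40, 33, 0.106, 0, 0, 0.5]]
  ]
}}

```text
t: 0.97
position: [0.3222, 0.3065, 0.3529]
ee_rot: [0.151, 0.691, -0.15, 0.691]
force: [1.7, 0.7, 0.6]
width: 0.505
```

Run:
```python
from plant import bot
from h import *
st=bot.state();print(st["t"],st["position"],st["width"],st["force"])
for p in([.38,0,.36],[.40,-.15,.28],[.40,-.262,.20]): print(p,inc(st["position"],st["ee_rot"],p,goal(1.1416)))
```

```text
0.9667 [0.32217179 0.30653442 0.35290398] 0.5051230500817037 [1.74868622 0.67535484 0.64074481]
[0.38, 0, 0.36] ([-0.74, -25.47, 18.01], [0.0, 0.0, -0.001])
[0.4, -0.15, 0.28] ([7.25, -38.29, 26.07], [0.0, 0.0, -0.001])
[0.4, -0.262, 0.2] ([15.23, -48.48, 30.73], [0.0, 0.0, -0.001])
```

Request:
{"fn": "arm_command", "kwargs": {
  "increments": [
    [[-1, -5, 3, 0, 0, 0, 0.5], [-1, -9, 6, 0, 0, 0, 0.5], [-1, -13, 9, 0, 0, 0, 0.5], [-1, -16, 11.5, 0, 0, 0, 0.5], [-1, -20, 14, 0, 0, 0, 0.5], [-1, -23, 16, 0, 0, 0, 0.5], [0, -27, 18, 0, 0, 0, 0.5], [2, -30, 20, 0, 0, 0, 0.5]]
  ]
}}

```text
t: 1.63
position: [0.375, -0.0192, 0.344]
ee_rot: [0.151, 0.69, -0.15, 0.692]
force: [1.2, -0.6, -0.3]
width: 0.501
```

Run:
```python
from plant import bot
from h import *
st=bot.state();print(st["t"],st["position"],st["width"],st["force"])
for p in([.40,-.15,.28],[.40,-.262,.20]): print(p,inc(st["position"],st["ee_rot"],p,goal(1.1416)))
```

```text
1.6333 [ 0.37501447 -0.01924639  0.34396756] 0.5008555510917214 [ 1.23718545 -0.58787605 -0.25545581]
[0.4, -0.15, 0.28] ([6.38, -10.86, 7.7], [-0.0, 0.002, -0.002])
[0.4, -0.262, 0.2] ([14.37, -21.07, 12.35], [-0.0, 0.002, -0.002])
```

Request:
{"fn": "arm_command", "kwargs": {
  "increments": [
    [[2, -4, 3, 0, 0, 0, 0.5], [4, -7.5, 5.5, 0, 0, 0, 0.5], [6.5, -11, 7.7, 0, 0, 0, 0.5], [9, -14, 9.5, 0, 0, 0, 0.5], [11.5, -17.5, 11, 0, 0, 0, 0.5], [14.4, -21, 12.4, 0, 0, 0, 0.5], [14.4, -21, 12.4, 0, 0, 0, 0.5], [14.4, -21, 12.4, 0, 0, 0, 0.5]]
  ]
}}

```text
t: 2.3
position: [0.3972, -0.2647, 0.1956]
ee_rot: [0.152, 0.692, -0.154, 0.689]
force: [-1.7, 1.4, -0.2]
width: 0.497
```

Run:
```python
from plant import bot
from h import *
w=bot.snapshot("wrist");cv2.imwrite("pics/w1.png",w["image"])
st=bot.state();print(st["t"],st["position"],st["width"],st["force"])
h=cv2.cvtColor(w["image"],cv2.COLOR_BGR2HSV);m=cv2.inRange(h,(12,80,50),(35,255,255))
n,l,a,b=cv2.connectedComponentsWithStats(m)
for i in range(1,n):
    if a[i,4]>300: print(a[i],b[i],cast(w,*b[i],.012))
```

```text
2.35 [ 0.398126   -0.26245571  0.19707434] 0.49455811593203786 [-0.57458095  1.00051816  0.15960035]
[ 300  228   43   42 1377] [320.95206972 248.26143791] [ 0.41780267 -0.27498554  0.012     ]
[   0  337   98   58 3007] [ 40.92816761 367.53009644] [ 0.41335572 -0.53492751  0.012     ]
```

View pics/w1.png

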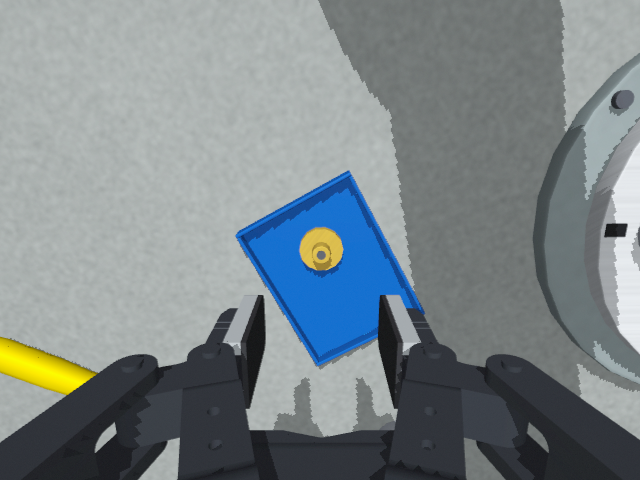

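Run:
```python
from plant import bot
from h import *
st=bot.state();w=bot.snapshot("wrist");print(bot.tip_reach)
print(cast(w,321.0,255,.025),cast(w,321.3,249,.0105), w["cam_to_world"][:3,3])
p=np.array([.4178,-.2748,.0365])
print(st["t"],st["position"],inc(st["position"],st["ee_rot"],p,goal(1.1416)))
g=w["image"];crop(w,"pics/w1c.png",290,220,355,280,8)
```

```text
0.022
[ 0.42063457 -0.27328173  0.025     ] [ 0.42043547 -0.27300974  0.0105    ] [ 0.33634719 -0.23240438  0.31822437]
2.35 [ 0.398126   -0.26245571  0.19707434] ([16.05, -0.24, 2.36], [-0.006, -0.004, 0.003])
```

View pics/w1c.png

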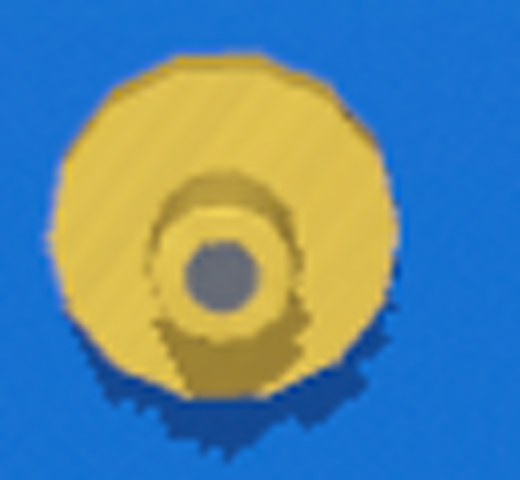

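Run:
```python
from plant import bot
from h import *
st=bot.state();w=bot.snapshot("wrist")
print(cast(w,317.4,253.9,.025),cast(w,317.4,248.4,.012))
st=bot.state()
for p in([.4188,-.2735,.0365],):print(st["t"],st["position"],inc(st["position"],st["ee_rot"],p,goal(1.1416)))
M=Ro.from_quat(st["ee_rot"]).as_matrix();print(M.round(4))
```

```text
[ 0.4205045  -0.27368561  0.025     ] [ 0.42010289 -0.27366888  0.012     ]
2.45 [ 0.40011146 -0.25963865  0.198933  ] ([16.24, -0.47, 2.29], [-0.001, -0.001, 0.0])
[[-8.000e-04  4.168e-01  9.090e-01]
 [-2.000e-04  9.090e-01 -4.168e-01]
 [-1.000e+00 -5.000e-04 -7.000e-04]]
```

Request:
{"fn": "arm_command", "kwargs": {
  "increments": [
    [[3, -0.4, 2.3, 0, 0, 0, 0.5], [6, -0.4, 2.35, 0, 0, 0, 0.5], [9, -0.4, 2.35, 0, 0, 0, 0.5], [12, -0.4, 2.35, 0, 0, 0, 0.5], [14, -0.4, 2.35, 0, 0, 0, 0.5], [15.5, -0.4, 2.35, 0, 0, 0, 0.5], [16.2, -0.4, 2.35, 0, 0, 0, 0.5], [16.2, -0.4, 2.35, 0, 0, 0, 0.5]]
  ]
}}

```text
t: 3.12
position: [0.4207, -0.2716, 0.0369]
ee_rot: [0.15, 0.691, -0.15, 0.691]
force: [0.0, 0.4, -0.7]
width: 0.504
```

Run:
```python
from plant import bot
from h import *
w=bot.snapshot("wrist");cv2.imwrite("pics/w2.png",w["image"])
st=bot.state();print(st["t"],st["position"],st["width"],st["force"])
```

```text
3.1667 [ 0.42087018 -0.27214333  0.03777322] 0.49983131408776316 [ 0.48913608 -0.69078723 -0.1737096 ]
```

View pics/w2.png

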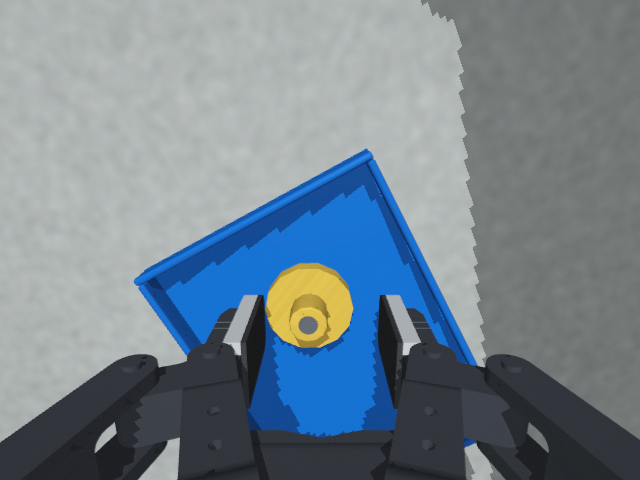

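Run:
```python
from plant import bot
from h import *
w=bot.snapshot("wrist")
st=bot.state();print(st["t"],st["position"])
p=cast(w,308,325,.025);M=Ro.from_quat(st["ee_rot"]).as_matrix()
print(p,M.T@(p-st["position"]),proj(w,st["position"]+M[:,0]*.01),"cam",M.T@(w["cam_to_world"][:3,3]-st["position"]))
cv2.imwrite("pics/w3.png",w["image"])
```

```text
3.2167 [ 0.42099186 -0.27247965  0.03818747]
[ 0.41961803 -0.27614064  0.025     ] [ 0.01318619 -0.00390677  0.00024731] [318.80774826 328.62736253] cam [-0.12050281  0.0010242  -0.06930925]
```

View pics/w3.png

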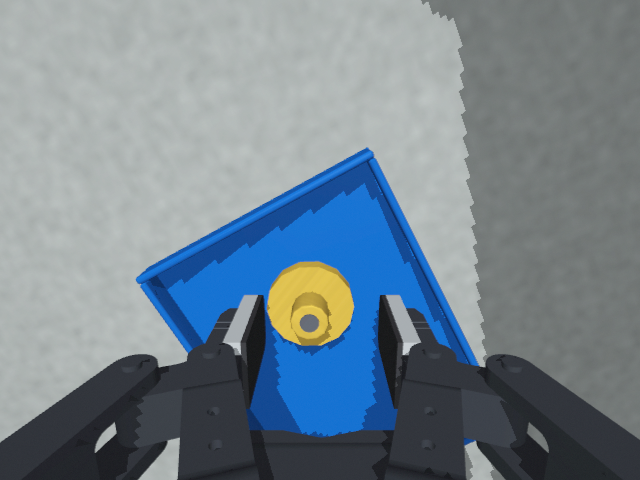

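Request:
{"fn": "arm_command", "kwargs": {
  "increments": [
    [[0.2, -0.37, 0, 0, 0, 0, 0.5], [0.2, -0.37, 0, 0, 0, 0, 0.3], [0.2, -0.37, 0, 0, 0, 0, 0.1], [0.2, -0.37, 0, 0, 0, 0, 0], [0.2, -0.37, 0, 0, 0, 0, 0], [0.2, -0.37, 0, 0, 0, 0, 0]]
  ],
  "grip_force": 30
}}

```text
t: 3.72
position: [0.4187, -0.2765, 0.0356]
ee_rot: [0.15, 0.691, -0.151, 0.691]
force: [-0.9, 0.8, 9.8]
width: 0.142
```

Run:
```python
from plant import bot
from h import *
w=bot.snapshot("wrist");cv2.imwrite("pics/w4.png",w["image"])
st=bot.state();print(st["t"],st["position"],st["width"],st["force"])
```

```text
3.7667 [ 0.41876871 -0.27645411  0.03557874] 0.13917085660651912 [-1.15393431  0.35079057  8.73332327]
```

View pics/w4.png

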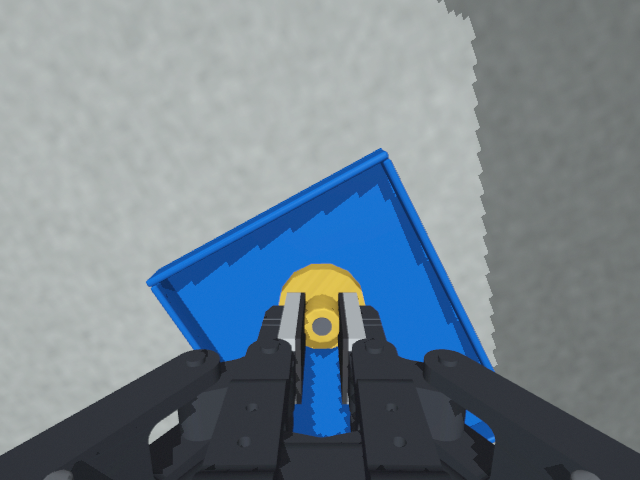

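Request:
{"fn": "arm_command", "kwargs": {
  "increments": [
    [[-2, 0, 0, 0, 0, 0, 0], [-5, 0, 0, 0, 0, 0, 0], [-8.5, 0, 0, 0, 0, 0, 0], [-12, 2, -0.5, 0, 0, 0, 0], [-15, 4, -1.2, 0, 0, 0, 0], [-18, 6.5, -2, 0, 0, 0, 0], [-20, 9.5, -3, 0, 0, 0, 0], [-20.4, 13, -4, 0, 0, 0, 0]]
  ]
}}

```text
t: 4.43
position: [0.4366, -0.1418, 0.2418]
ee_rot: [0.152, 0.689, -0.151, 0.692]
force: [1.2, -0.1, -0.3]
width: 0.144
```

Request:
{"fn": "arm_command", "kwargs": {
  "increments": [
    [[0, 3, -1, 0, 0, 0, 0], [0, 6, -2, 0, 0, 0, 0], [0, 9, -3, 0, 0, 0, 0], [0, 10.8, -3.4, 0, 0, 0, 0], [0, 10.9, -3.4, 0, 0, 0, 0], [0, 10.9, -3.4, 0, 0, 0, 0], [0, 10.9, -3.4, 0, 0, 0, 0]]
  ]
}}

```text
t: 5.02
position: [0.4504, -0.0288, 0.2391]
ee_rot: [0.151, 0.691, -0.151, 0.691]
force: [0.1, -0.5, -1.1]
width: 0.144
```

Run:
```python
from plant import bot
from h import *
w=bot.snapshot("wrist");w=bot.snapshot("wrist");w=bot.snapshot("wrist");cv2.imwrite("pics/w5.png",w["image"])
st=bot.state();print(st["t"],st["position"],st["width"],st["force"])
M=Ro.from_quat(st["ee_rot"]).as_matrix();print(M.round(3).tolist());import pickle;pickle.dump((w,st),open("w5.pkl","wb"))
print(proj(w,[.4961,-.0484,.057]))
```

```text
5.1667 [ 0.45038092 -0.02919521  0.23903071] 0.14256627135721678 [-0.07170829 -0.5961081  -0.90892738]
[[-0.0, 0.417, 0.909], [-0.0, 0.909, -0.417], [-1.0, -0.0, 0.0]]
[322.85278991 280.00272373]
```

View pics/w5.png

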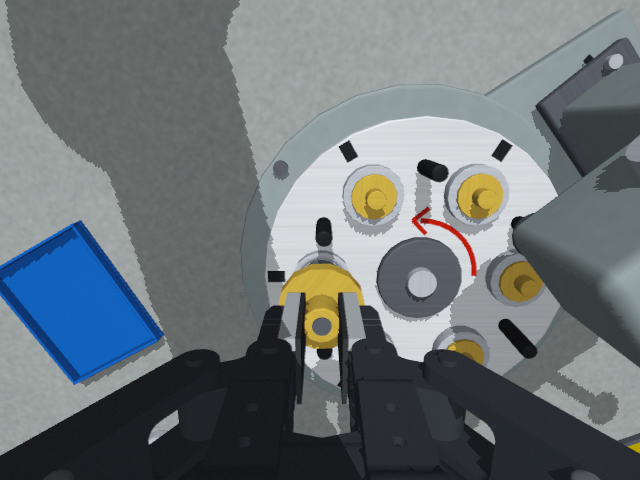

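Request:
{"fn": "arm_command", "kwargs": {
  "increments": [
    [[0, 0, 2.5, 0, 0, 0, 0], [0, 0, 5, 0, 0, 0, 0], [0, 0, 5, 0, 0, 0, 0], [0, 0, 5, 0, 0, 0, 0], [0, 0, 5, 0, 0, 0, 0]]
  ]
}}

```text
t: 5.58
position: [0.4955, -0.0496, 0.2387]
ee_rot: [0.151, 0.691, -0.151, 0.691]
force: [0.1, 0.2, -0.4]
width: 0.14
```

Run:
```python
from plant import bot
from h import *
w=bot.snapshot("wrist");w=bot.snapshot("wrist");w=bot.snapshot("wrist");cv2.imwrite("pics/w6.png",w["image"])
st=bot.state();print(st["t"],st["position"],st["width"],st["force"])
import pickle;pickle.dump((w,st),open("w6.pkl","wb"))
print(proj(w,[.4961,-.0484,.057]))
crop(w,"pics/w6c.png",270,140,380,250,6)
```

```text
5.7333 [ 0.49555352 -0.04875886  0.23904087] 0.1417969567867011 [-0.69191632  1.30059636 -0.20830917]
[321.60057844 219.21900894]
```

View pics/w6.png

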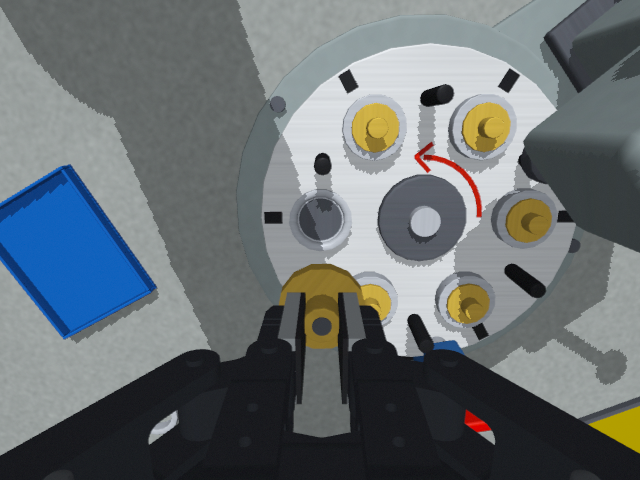

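View pics/w6c.png

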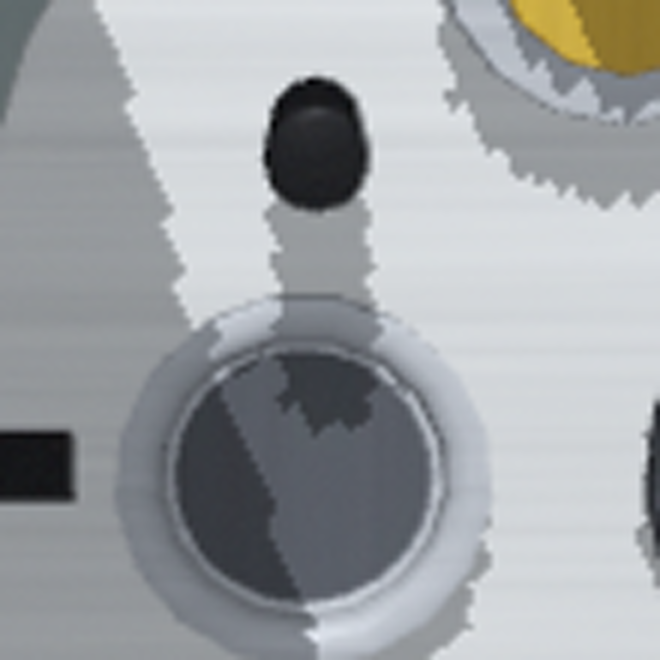

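Run:
```python
from h import *
import pickle
w,st=pickle.load(open("w6.pkl","rb"))
M=Ro.from_quat(st["ee_rot"]).as_matrix();P=st["position"]
d=cast(w,320.3,218.8,.053);print("die",d, cast(w,320.6,219,.056))
crop(w,"pics/w6d.png",270,250,375,355,6)
b=cast(w,321.5,326,P[2]-.0106);print("shank tool",M.T@(b-P)); print("die tool",M.T@(d-P))
```

```text
die [ 0.49622085 -0.0495495   0.053     ] [ 0.49583803 -0.04911374  0.056     ]
shank tool [ 0.01060032  0.00049642 -0.00027043]
die tool [ 0.18604038 -0.00053535  0.00098256]
```

View pics/w6d.png

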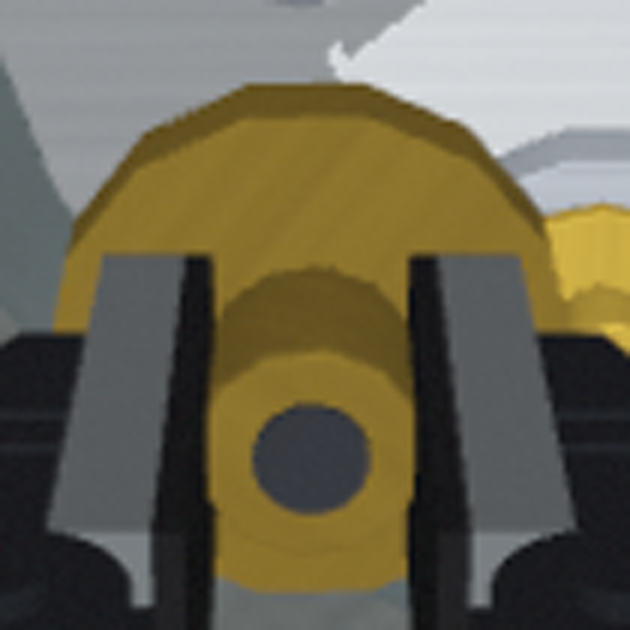

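Request:
{"fn": "arm_command", "kwargs": {
  "increments": [
    [[2.5, -0.05, 0.1, 0, 0, 0, 0], [5, -0.1, 0.12, 0, 0, 0, 0], [7, -0.1, 0.12, 0, 0, 0, 0], [7, -0.1, 0.12, 0, 0, 0, 0], [7, -0.1, 0.12, 0, 0, 0, 0], [7, -0.1, 0.12, 0, 0, 0, 0], [7, -0.1, 0.12, 0, 0, 0, 0]]
  ]
}}

```text
t: 6.32
position: [0.4974, -0.0503, 0.1703]
ee_rot: [0.151, 0.69, -0.15, 0.692]
force: [0.4, 0.4, -0.2]
width: 0.142
```

Run:
```python
from plant import bot
from h import *
for i in range(3):
    w=bot.snapshot("wrist");st=bot.state();print(st["t"],st["position"],st["force"])
import pickle;pickle.dump((w,st),open("w7.pkl","wb"))
cv2.imwrite("pics/w7.png",w["image"])
crop(w,"pics/w7c.png",260,190,390,320,6)
```

```text
6.3667 [ 0.49728484 -0.05018637  0.17019276] [ 0.3318595   0.46769425 -0.04753894]
6.4167 [ 0.4971807  -0.05015639  0.16999515] [-0.15923339 -0.02542645 -0.72312023]
6.4667 [ 0.49709933 -0.05016531  0.16980923] [ 0.02496123  1.05959887 -0.02227498]
```

View pics/w7c.png

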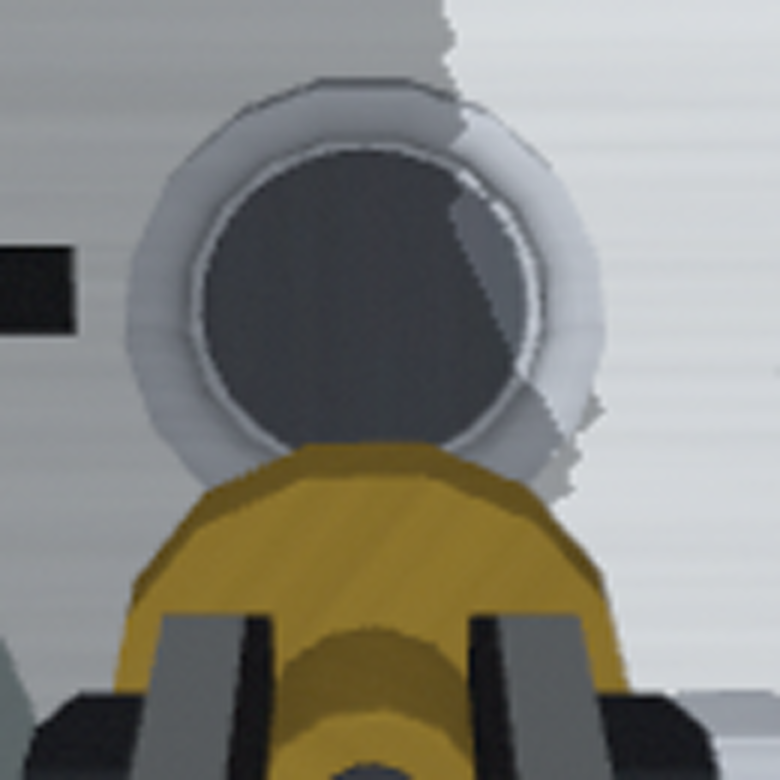

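Run:
```python
from h import *
import pickle
w,st=pickle.load(open("w7.pkl","rb"))
M=Ro.from_quat(st["ee_rot"]).as_matrix();P=st["position"]
print(M.round(4).tolist())
g=cv2.cvtColor(w["image"],cv2.COLOR_BGR2GRAY)
for v in (241.4,):
  for z in(.052,.055):
    d=cast(w,320.4,v,z);print("die",d,"tool",M.T@(d-P))
b=cast(w,321.4,325.8,P[2]-.0106);print("shank",b,M.T@(b-P))
# edges along horizontal rows of cup
for v in(236,240,244): print(v,g[v,275:366].tolist())
for u in(312,320,328): print(u,g[198:262,u].tolist())
```

```text
[[0.0013, 0.4155, 0.9096], [0.0004, 0.9096, -0.4155], [-1.0, 0.0009, 0.001]]
die [ 0.49689889 -0.049922    0.052     ] tool [ 1.17808946e-01  2.67265479e-05 -4.06546606e-04]
die [ 0.49611412 -0.04955568  0.055     ] tool [ 1.14808050e-01  3.66738628e-05 -1.26943749e-03]
shank [ 0.49729609 -0.04948563  0.15920923] [ 0.01060054  0.00068996 -0.00011452]
236 [147, 147, 147, 147, 146, 145, 133, 123, 124, 124, 123, 122, 117, 116, 110, 99, 90, 118, 120, 55, 57, 58, 58, 59, 58, 56, 58, 57, 58, 56, 57, 56, 55, 56, 58, 57, 58, 57, 56, 57, 56, 57, 59, 57, 58, 58, 58, 59, 57, 58, 58, 58, 58, 57, 57, 58, 57, 58, 59, 58, 58, 58, 55, 58, 64, 91, 89, 90, 90, 90, 90, 95, 135, 184, 145, 114, 139, 163, 170, 177, 183, 185, 186, 187, 190, 206, 210, 210, 210, 210, 210]
240 [147, 146, 146, 147, 146, 143, 127, 125, 124, 124, 125, 123, 119, 115, 109, 97, 92, 120, 102, 55, 55, 57, 59, 57, 57, 57, 57, 59, 57, 56, 56, 56, 57, 57, 57, 59, 58, 57, 57, 57, 56, 57, 58, 57, 57, 57, 59, 56, 58, 58, 56, 57, 58, 58, 58, 57, 58, 58, 60, 59, 58, 57, 57, 59, 58, 58, 63, 90, 90, 90, 90, 89, 111, 171, 179, 112, 142, 164, 17
[... 601 characters left out ...]
, 58, 57, 57, 57, 57, 57, 56, 58, 57, 59, 57, 57, 57, 56, 57, 58, 58, 57, 57, 58, 58, 57, 58, 58, 57, 56, 57, 57, 56, 58, 57, 58, 58, 57, 57, 56]
320 [150, 151, 150, 149, 143, 89, 103, 132, 131, 127, 126, 122, 118, 113, 101, 101, 104, 56, 58, 57, 57, 57, 57, 56, 58, 59, 58, 59, 59, 58, 58, 58, 57, 58, 57, 57, 58, 58, 58, 58, 57, 58, 57, 57, 57, 58, 58, 58, 56, 58, 57, 57, 58, 58, 57, 57, 57, 57, 58, 58, 57, 58, 57, 57]
328 [149, 151, 150, 149, 145, 110, 104, 134, 131, 128, 126, 123, 120, 116, 108, 95, 110, 123, 57, 58, 58, 59, 57, 57, 58, 58, 57, 57, 59, 57, 59, 59, 58, 58, 58, 58, 57, 57, 57, 57, 56, 58, 58, 59, 57, 58, 59, 58, 59, 58, 59, 57, 59, 58, 57, 57, 58, 57, 58, 58, 58, 59, 58, 57]
```

Run:
```python
from h import *
import pickle
w,st=pickle.load(open("w7.pkl","rb"))
M=Ro.from_quat(st["ee_rot"]).as_matrix();P=st["position"]
for n,v,z,r in(("rec",214.5,.055,.018),("rec",214.5,.053,.018),("cup base",202.7,.045,.0245),("cup rim",204.,.057,.023)):
    print(n,(M.T@(cast(w,320.3,v,z)-P)+[0,0,r]).round(4))
for n,a,b,z in(("rec",291.2,349.3,.054),("cup",280.6,360.3,.05)):
    A=[M.T@(cast(w,u,241,z)-P) for u in(a,b)];print(n,A[0][1],A[1][1],(A[0][1]+A[1][1])/2)
for v in(266.2,):
  d=M.T@(cast(w,320,189.6+445/6,P[2]-.0326)-P);print("disc bottom near edge, centre z",d[2]+.017)
```

```text
rec [0.1148 0.     0.0003]
rec [ 0.1168 -0.      0.0008]
cup base [ 0.1248 -0.      0.0017]
cup rim [ 0.1128  0.     -0.0013]
rec -0.017477311185487895 0.01736549774496781 -5.5906720260042245e-05
cup -0.02425035941770999 0.024353506556132117 5.15735692110629e-05
disc bottom near edge, centre z 0.0012866589928214704
```

Request:
{"fn": "arm_command", "kwargs": {
  "increments": [
    [[2, -0.03, 0, 0, 0, 0, 0], [4, -0.05, 0, 0, 0, 0, 0], [6, -0.05, 0, 0, 0, 0, 0], [7.2, -0.05, 0, 0, 0, 0, 0], [7.7, -0.05, 0, 0, 0, 0, 0], [7.7, -0.05, 0, 0, 0, 0, 0], [7.7, -0.05, 0, 0, 0, 0, 0], [7.7, -0.05, 0, 0, 0, 0, 0]]
  ]
}}

```text
t: 7.13
position: [0.4971, -0.0508, 0.0929]
ee_rot: [0.151, 0.69, -0.15, 0.691]
force: [0.3, 0.1, 0.5]
width: 0.141
```

Run:
```python
from plant import bot
from h import *
w=bot.snapshot("wrist");st=bot.state();print(st["t"],st["position"],st["force"])
crop(w,"pics/w8c.png",240,220,400,350,5)
crop(bot.snapshot("scene"),"pics/s8c.png",265,180,415,300,5)
```

```text
7.1833 [ 0.49705438 -0.05079037  0.09287809] [-0.7072776  -0.6849772  -0.67500481]
```

View pics/w8c.png

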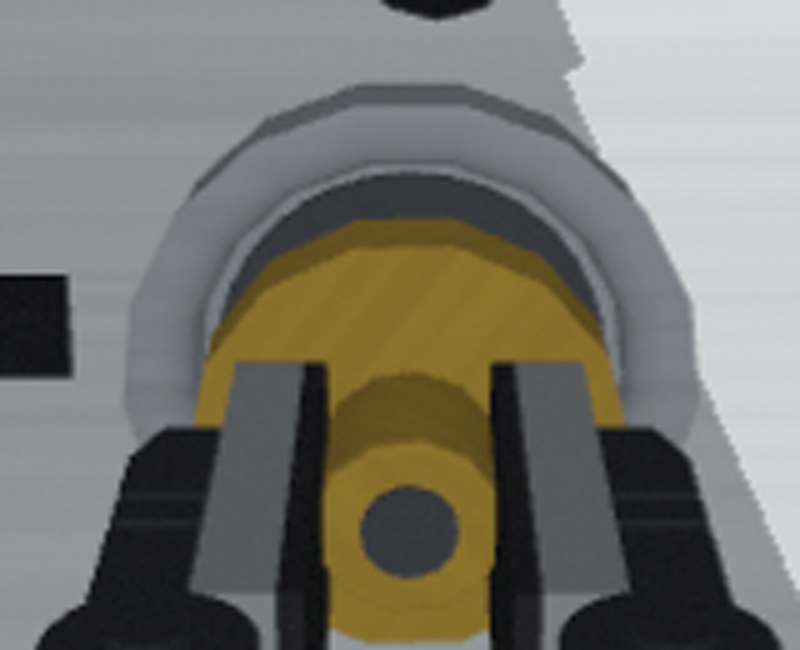

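View pics/s8c.png

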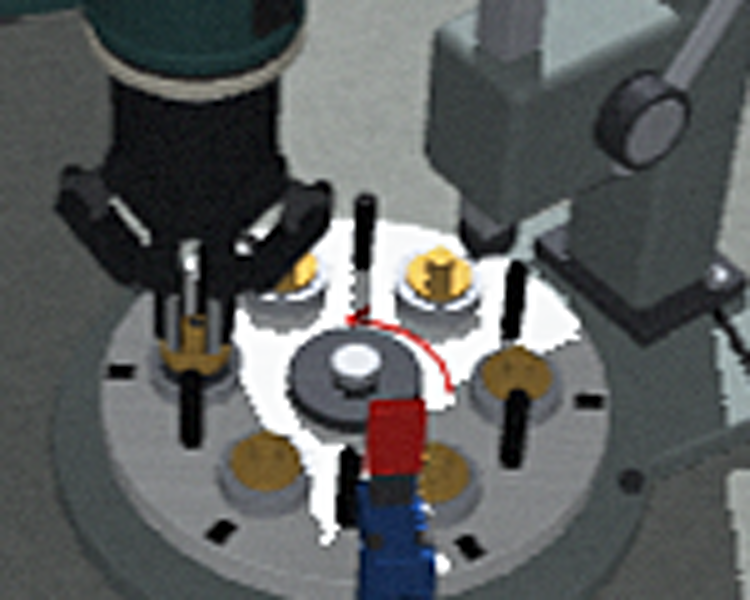

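Run:
```python
from plant import bot
from h import *
w=bot.snapshot("wrist");st=bot.state();print(st["t"],st["position"],st["force"])
M=Ro.from_quat(st["ee_rot"]).as_matrix();P=st["position"];U=lambda x:239.6+x/5
V=lambda y:219.6+y/5
for z in(.053,.055):print("ring near",M.T@(cast(w,U(411),V(172),z)-P)+[0,0,.018])
print("rim out near",M.T@(cast(w,U(411),V(105),.057)-P)+[0,0,.023])
print("disc top near",M.T@(cast(w,U(411),V(246),P[2]-.0326+.009)-P)+[0,0,.017],"shank",M.T@(cast(w,U(409.5),V(532),P[2]-.0106)-P))
```

```text
7.2833 [ 0.49689543 -0.05070103  0.09264426] [-0.08632088  0.55289487  0.58206556]
ring near [0.03962843 0.00083621 0.00047042]
ring near [ 0.03762783  0.00083598 -0.00017169]
rim out near [ 0.03562202  0.00083929 -0.00139186]
disc top near [0.02358476 0.00083063 0.00012104] shank [ 1.06003812e-02  7.09487664e-04 -7.15413002e-05]
```

Request:
{"fn": "arm_command", "kwargs": {
  "increments": [
    [[0.1, 0, 0, 0, 0, 0, 0], [0.2, 0, 0, 0, 0, 0, 0], [0.3, 0, 0, 0, 0, 0, 0], [0.4, 0, 0, 0, 0, 0, 0], [0.5, 0, 0, 0, 0, 0, 0], [0.5, 0, 0, 0, 0, 0, 0]]
  ]
}}

```text
t: 7.78
position: [0.4964, -0.0508, 0.0868]
ee_rot: [0.15, 0.691, -0.151, 0.691]
force: [0.6, 0.1, -0.8]
width: 0.144
```

Request:
{"fn": "arm_command", "kwargs": {
  "increments": [
    [[0.1, 0, 0, 0, 0, 0, 0], [0.2, 0, 0, 0, 0, 0, 0], [0.2, 0, 0, 0, 0, 0, 0]]
  ]
}}

```text
t: 8.03
position: [0.4964, -0.0508, 0.0848]
ee_rot: [0.15, 0.691, -0.151, 0.691]
force: [0.1, 0.1, -0.7]
width: 0.142
```

Request:
{"fn": "arm_command", "kwargs": {
  "increments": [
    [[0.05, 0, 0, 0, 0, 0, 0], [0.1, 0, 0, 0, 0, 0, 0], [0.1, 0, 0, 0, 0, 0, 0]]
  ]
}}

```text
t: 8.28
position: [0.497, -0.0511, 0.0845]
ee_rot: [0.151, 0.69, -0.15, 0.691]
force: [-1.5, -1.0, 11.7]
width: 0.14
```

Run:
```python
from plant import bot
from h import *
w=bot.snapshot("wrist");st=bot.state();print(st["t"],st["position"],st["force"])
crop(w,"pics/w9c.png",240,220,400,350,5)
```

```text
8.3333 [ 0.4970413  -0.05106424  0.08453373] [-1.49548899 -0.24429094 11.08079936]
```

View pics/w9c.png

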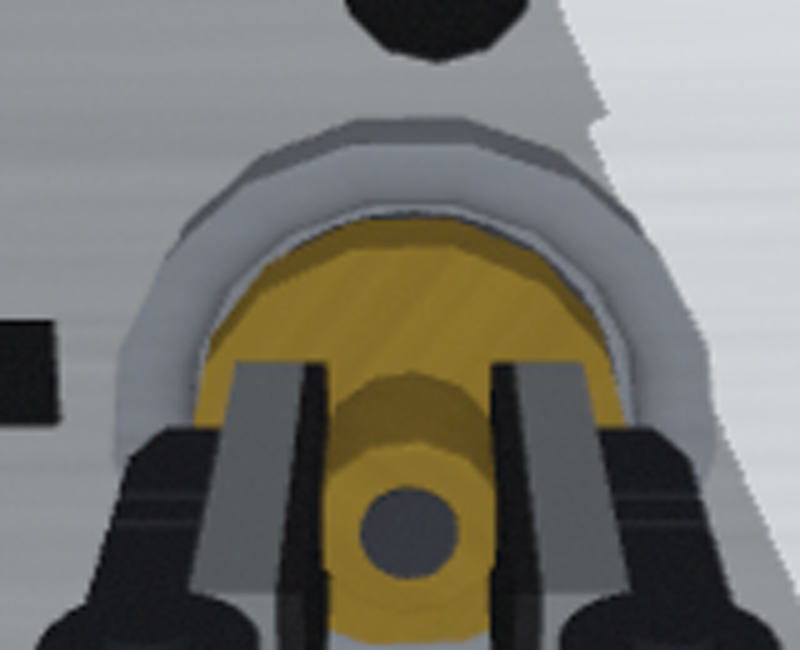

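Request:
{"fn": "arm_command", "kwargs": {
  "increments": [
    [[-0.08, 0, 0, 0, 0, 0, 0], [-0.08, 0, 0, 0, 0, 0, 0.2], [-0.08, 0, 0, 0, 0, 0, 0.35], [-0.08, 0, 0, 0, 0, 0, 0.35], [-0.08, 0, 0, 0, 0, 0, 0.35]]
  ]
}}

```text
t: 8.75
position: [0.4964, -0.0508, 0.0847]
ee_rot: [0.15, 0.691, -0.15, 0.691]
force: [-0.1, 0.7, 0.2]
width: 0.351
```

Run:
```python
from plant import bot
from h import *
w=bot.snapshot("wrist");st=bot.state();print(st["t"],st["position"],st["force"],st["width"])
crop(w,"pics/w10c.png",240,220,400,350,5)
```

```text
8.8 [ 0.49648438 -0.0507408   0.08473504] [ 0.3334622  -0.66201104 -0.16125309] 0.3433246649004121
```

View pics/w10c.png

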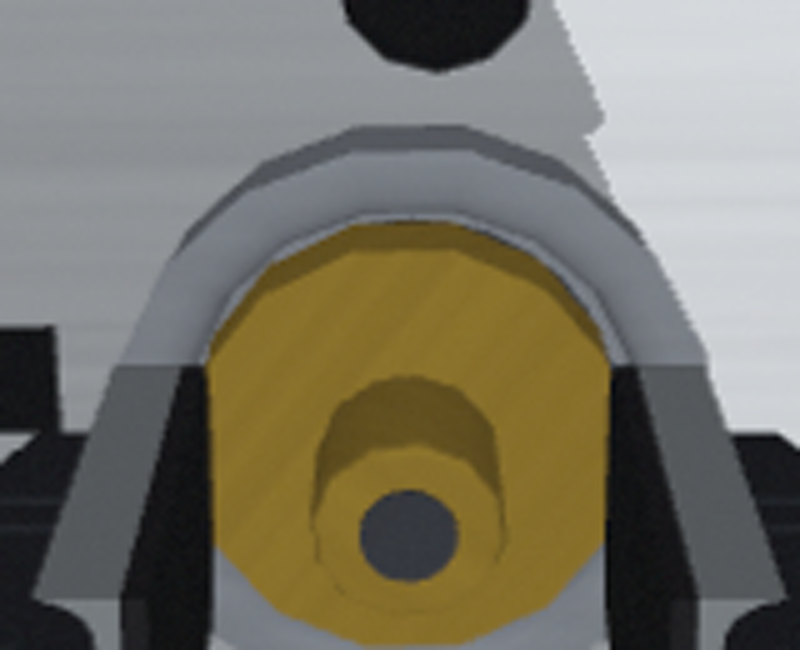

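Request:
{"fn": "arm_command", "kwargs": {
  "increments": [
    [[-1, 0, 0, 0, 0, 0, 0.35], [-3, 0, 0, 0, 0, 0, 0.35], [-6, 0, 0, 0, 0, 0, 0.35], [-9, 0, 0, 0, 0, 0, 0.35], [-12, 0, 0, 0, 0, 0, 0.2], [-14, 0, 0, 0, 0, 0, 0], [-14, 0, 0, 0, 0, 0, 0], [-14, 0, 0, 0, 0, 0, 0]]
  ]
}}

```text
t: 9.47
position: [0.4968, -0.0506, 0.226]
ee_rot: [0.151, 0.69, -0.15, 0.692]
force: [0.0, 0.1, -0.1]
width: -0.002
```

Run:
```python
from plant import bot
from h import *
import pickle
s,c=pickle.load(open("s0.pkl","rb"))
w=bot.snapshot("wrist");st=bot.state();print(st["t"],st["position"],st["force"],st["width"])
cv2.imwrite("pics/w11.png",w["image"])
def tri(s,a,c,b):
    o1,d1=ray(s,*a);o2,d2=ray(c,*b);A=np.stack([d1,-d2],1);t=np.linalg.lstsq(A,o2-o1,rcond=None)[0]
    p,q=o1+d1*t[0],o2+d2*t[1];return ((p+q)/2).round(4),np.linalg.norm(p-q).round(4)
print(tri(s,(219.6+172/4,169.6+378/4),c,(351,208)),tri(s,(219.6+135/4,169.6+255/4),c,(369,221)))
# lever edges in the two views
for z in(.146,): print([cast(s,219.6+x/4,169.6+y/4,z).round(4) for x,y in((300,78),(346,85),(298,104),(344,112))])
crop(c,"pics/lev.png",320,240,370,320,8); crop(s,"pics/levt.png",280,170,325,215,12)
```

```text
9.5167 [ 0.49637595 -0.05059287  0.22506988] [ 0.42565521  0.24872296 -0.51669967] 0.0018023129876638927
(array([0.4836, 0.0739, 0.149 ]), np.float64(0.004)) (array([0.547 , 0.0923, 0.1553]), np.float64(0.0029))
[array([0.6414, 0.0056, 0.146 ]), array([ 0.6376, -0.0187,  0.146 ]), array([0.6275, 0.0067, 0.146 ]), array([ 0.6232, -0.0176,  0.146 ])]
```

View pics/w11.png

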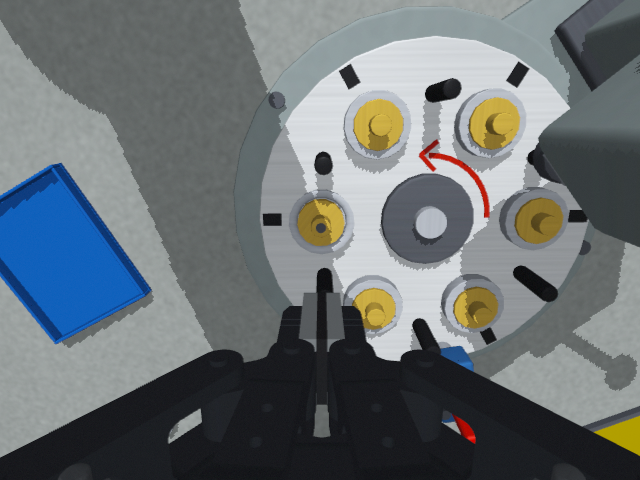

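View pics/lev.png

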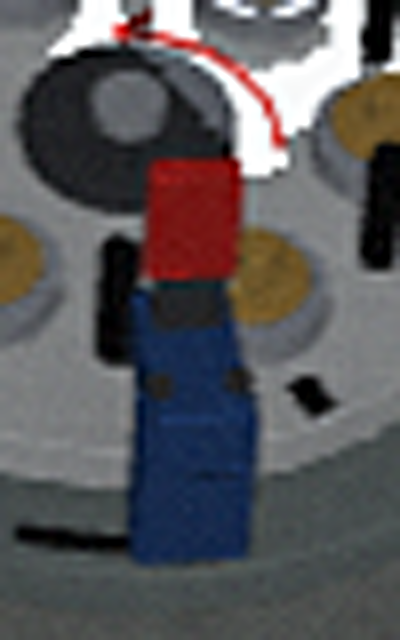

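View pics/levt.png

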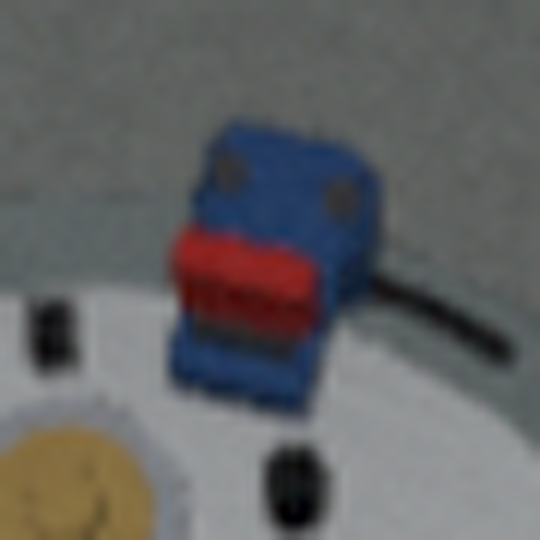

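Request:
{"fn": "arm_command", "kwargs": {
  "increments": [
    [[0, 2.5, 2, -0.05, 0, 0, 0], [0, 5, 4, -0.1, 0, 0, 0], [0, 7.5, 6, -0.15, 0, 0, 0], [0, 9.3, 7.7, -0.169, 0, 0, 0], [2.5, 9.3, 7.7, -0.169, 0, 0, 0], [5, 9.3, 7.7, -0.169, 0, 0, 0], [5, 9.3, 7.7, -0.169, 0, 0, 0], [5, 9.3, 7.7, -0.169, 0, 0, 0]]
  ]
}}

```text
t: 10.18
position: [0.6043, 0.0013, 0.1737]
ee_rot: [0.091, 0.702, -0.092, 0.7]
force: [0.5, 0.6, 1.1]
width: -0.004
```

Run:
```python
from plant import bot
from h import *
w=bot.snapshot("wrist");st=bot.state();print(st["t"],st["position"],st["force"],st["width"])
print(Ro.from_quat(st["ee_rot"]).as_matrix().round(3).tolist())
print(inc(st["position"],st["ee_rot"],[.6059,.0019,.152],goal(1.311)))
cv2.imwrite("pics/w12.png",w["image"]);cv2.imwrite("pics/s12.png",bot.snapshot("scene")["image"][150:350,230:450].repeat(3,0).repeat(3,1))
```

```text
10.2333 [0.60500715 0.00127945 0.17505616] [ 0.52152973 -0.95845598  0.44349909] -0.00031523306609165043
[[-0.001, 0.258, 0.966], [-0.001, 0.966, -0.258], [-1.0, -0.001, -0.001]]
([2.31, 0.09, 0.07], [-0.001, -0.001, 0.001])
```

View pics/w12.png

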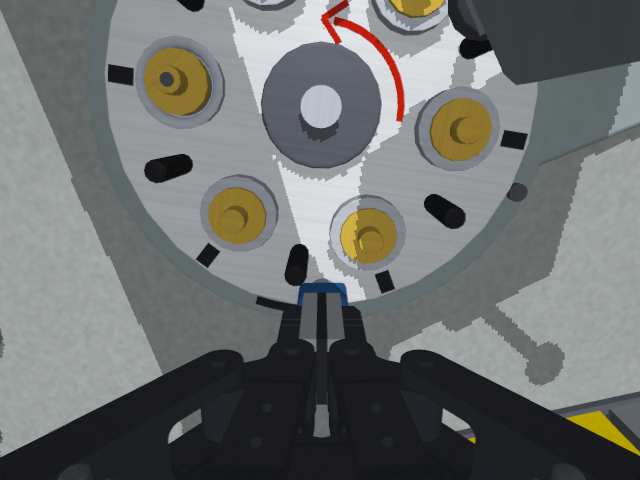

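View pics/s12.png

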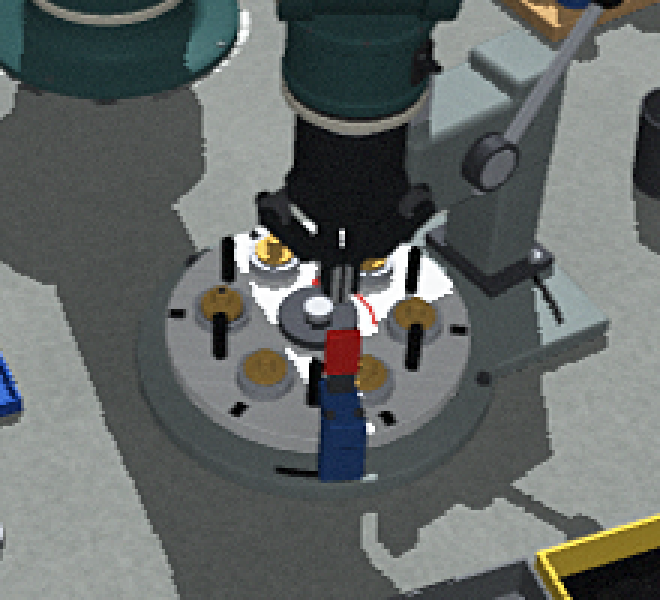

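Request:
{"fn": "arm_command", "kwargs": {
  "increments": [
    [[1.2, 0.1, 0, 0, 0, 0, 0], [2.3, 0.1, 0, 0, 0, 0, 0], [2.3, 0.1, 0.3, 0, 0, 0, 0], [2.3, 0.1, 0.6, 0, 0, 0, 0], [2.3, 0.1, 0.9, 0, 0, 0, 0], [2.3, 0.1, 1.1, 0, 0, 0, 0], [2.3, 0.1, 1.3, 0, 0, 0, 0], [2.3, 0.1, 1.5, 0, 0, 0, 0]]
  ]
}}

```text
t: 10.95
position: [0.6203, -0.0012, 0.152]
ee_rot: [0.092, 0.701, -0.092, 0.701]
force: [0.4, -0.1, 0.5]
width: 0.002
```

Request:
{"fn": "arm_command", "kwargs": {
  "increments": [
    [[0, 0, 0.2, 0, 0, 0, 0], [0, 0, 0.4, 0, 0, 0, 0], [0, 0, 0.6, 0, 0, 0, 0]]
  ]
}}

```text
t: 11.2
position: [0.6257, -0.0026, 0.1518]
ee_rot: [0.092, 0.701, -0.092, 0.701]
force: [-3.3, 0.8, 3.1]
width: -0.001
```

Request:
{"fn": "arm_command", "kwargs": {
  "increments": [
    [[0, 0, 0.2, 0, 0, 0, 0], [0, 0, 0.4, 0, 0, 0, 0], [0, 0, 0.6, 0, 0, 0, 0], [0, 0, 0.8, 0, 0, 0, 0], [0, 0, 1.0, 0, 0, 0, 0]]
  ]
}}

```text
t: 11.62
position: [0.6356, -0.0053, 0.1517]
ee_rot: [0.092, 0.701, -0.092, 0.701]
force: [-1.6, 0.7, 0.1]
width: 0.001
```

Request:
{"fn": "arm_command", "kwargs": {
  "increments": [
    [[0, 0, 0.3, 0, 0, 0, 0], [0, 0, 0.6, 0, 0, 0, 0], [0, 0, 0.9, 0, 0, 0, 0], [0, 0, 1.2, 0, 0, 0, 0], [0, 0, 1.5, 0, 0, 0, 0]]
  ]
}}

```text
t: 12.03
position: [0.6504, -0.0092, 0.1519]
ee_rot: [0.092, 0.701, -0.092, 0.701]
force: [0.2, -0.2, 0.5]
width: 0.003
```

Request:
{"fn": "arm_command", "kwargs": {
  "increments": [
    [[0, 0, 0.3, 0, 0, 0, 0], [0, 0, 0.6, 0, 0, 0, 0], [0, 0, 0.9, 0, 0, 0, 0], [0, 0, 1.2, 0, 0, 0, 0], [0, 0, 1.2, 0, 0, 0, 0]]
  ]
}}

```text
t: 12.45
position: [0.662, -0.0124, 0.1518]
ee_rot: [0.092, 0.701, -0.092, 0.701]
force: [0.4, -0.1, 0.0]
width: -0.003
```

Run:
```python
from plant import bot
from h import *
c=bot.snapshot("scene");st=bot.state();print(st["t"],st["position"],st["force"],st["width"])
cv2.imwrite("pics/s13.png",c["image"][150:350,230:450].repeat(3,0).repeat(3,1))
```

```text
12.5 [ 0.66169426 -0.0123233   0.15170952] [ 0.75869765 -0.36304869  0.22254459] 0.0016142971021407928
```

View pics/s13.png

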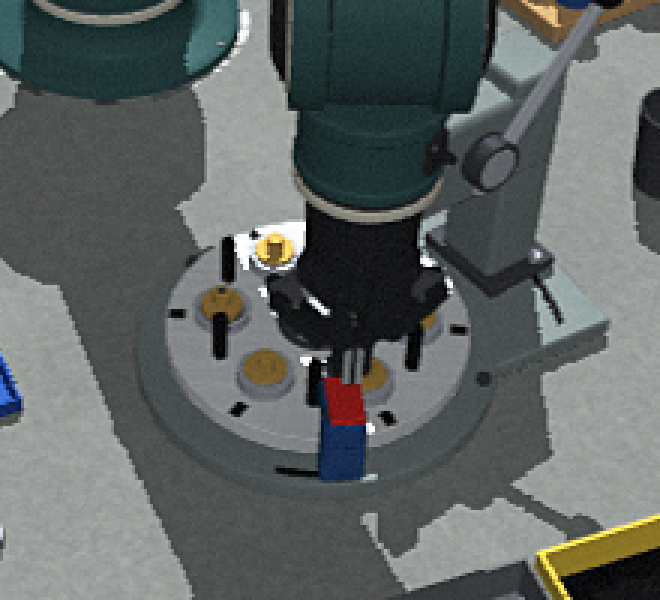

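Request:
{"fn": "arm_command", "kwargs": {
  "increments": [
    [[-2.5, 0, -0.5, 0, 0, 0, 0], [-5, -0.5, -3, 0, 0, 0, 0], [-6, -1.3, -6.5, 0.12, 0, 0, 0], [-6, -2, -10, 0.24, 0, 0, 0], [-6, -3, -13.5, 0.36, 0, 0, 0], [-6, -4, -17, 0.48, 0, 0, 0], [-6, -5, -21, 0.6, 0, 0, 0], [-6, -5, -21.6, 0.69, 0, 0, 0]]
  ]
}}

```text
t: 13.17
position: [0.4355, -0.0053, 0.2108]
ee_rot: [0.326, 0.629, -0.325, 0.626]
force: [0.3, 0.5, -0.1]
width: -0.001
```

Request:
{"fn": "arm_command", "kwargs": {
  "increments": [
    [[0, 0, 0, 0, 0, 0, 0], [0, 0, 0, 0, 0, 0, 0], [0, 0, 0, 0, 0, 0, 0]]
  ]
}}

```text
t: 13.42
position: [0.4406, -0.0047, 0.2121]
ee_rot: [0.323, 0.629, -0.322, 0.63]
force: [0.5, -0.3, -0.1]
width: 0.004
```

Run:
```python
from plant import bot
from h import *
import pickle
w=bot.snapshot("wrist");t=bot.snapshot("top");c=bot.snapshot("scene");st=bot.state();print(st["t"],st["position"],st["force"],st["width"])
print(inc(st["position"],st["ee_rot"],[.440,-.005,.101],goal(.619)))
cv2.imwrite("pics/w14.png",w["image"]);pickle.dump((w,t,c,st),open("w14.pkl","wb"))
crop(t,"pics/t14.png",220,170,370,320,4);crop(c,"pics/c14.png",265,200,415,320,5)
```

```text
13.5667 [ 0.44051648 -0.00536592  0.2118325 ] [ 0.19129209 -0.9341878  -0.23069515] 0.00224795402498527
([11.08, -0.02, -0.07], [0.003, 0.001, 0.0])
```

View pics/w14.png

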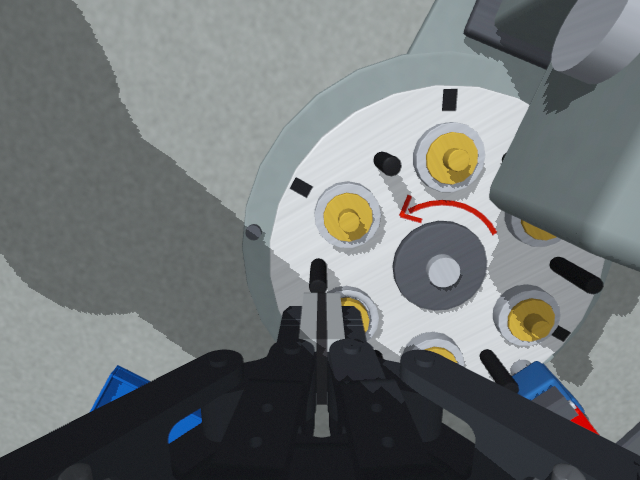

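View pics/t14.png

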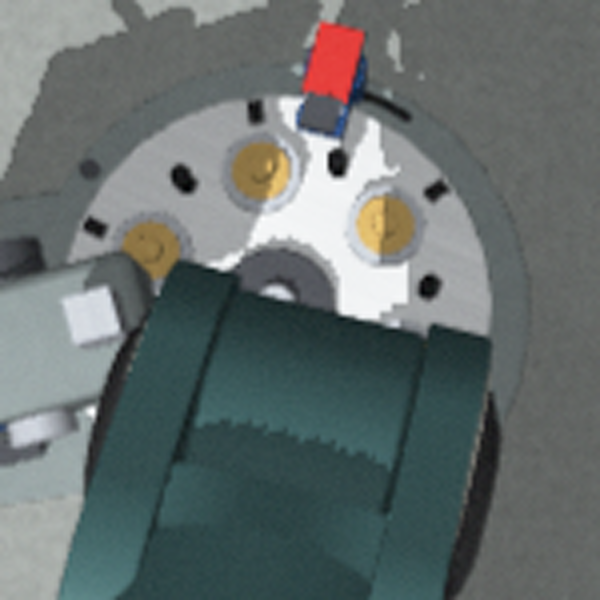

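View pics/c14.png

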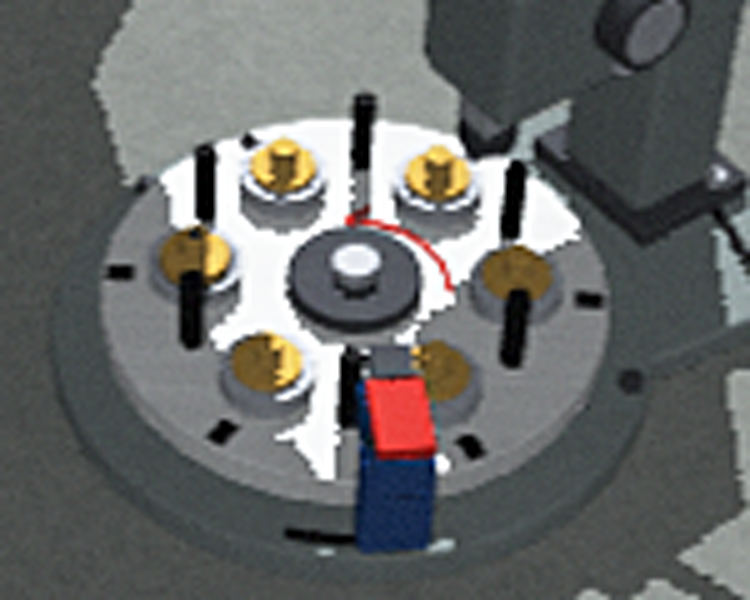

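Run:
```python
from h import *
import pickle
w,t,c,st=pickle.load(open("w14.pkl","rb"))
C=np.array([.5286,.0225])
for f in(-2.523,-3.57,-1.476):
    p=C+.088*np.array([np.cos(f),np.sin(f)]);print(f,p,proj(w,[*p,.09]),proj(w,[*p,.045]))
print(proj(w,[.440,-.005,.079]),cast(w,318,264,.09))
crop(w,"pics/w14c.png",290,240,350,300,8)
for f in np.arange(-2.523,-1.75,.12):
    tt=np.array([-np.sin(f),np.cos(f)]);print(round(f,3),(C+.088*np.array([np.cos(f),np.sin(f)])-.017*tt).round(4),"psi",round(f+np.pi,3))
```

```text
-2.523 [ 0.45690681 -0.02853025] [318.66886587 284.61263456] [319.05718609 261.61294351]
-3.57 [0.44855269 0.05905719] [394.41316554 163.20716472] [383.2528474 157.051281 ]
-1.476 [ 0.53692959 -0.0651049 ] [382.49223509 388.35750804] [374.3671105  353.05750999]
[318.69365529 235.99078427] [ 0.44851674 -0.01752552  0.09      ]
-2.523 [ 0.447  -0.0147] psi 0.619
-2.403 [ 0.4521 -0.0242] psi 0.739
-2.283 [ 0.4582 -0.033 ] psi 0.859
-2.163 [ 0.4654 -0.041 ] psi 0.979
-2.043 [ 0.4734 -0.0481] psi 1.099
-1.923 [ 0.4823 -0.0542] psi 1.219
-1.803 [ 0.4918 -0.0592] psi 1.339
```

View pics/w14c.png

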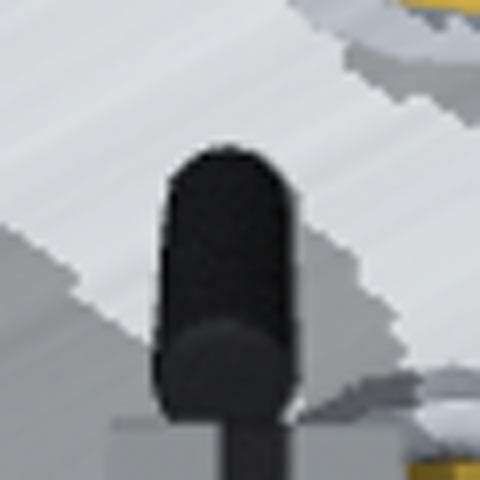

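Request:
{"fn": "arm_command", "kwargs": {
  "increments": [
    [[3, 0, 0, 0, 0, 0, 0], [6, 0, 0, 0, 0, 0, 0], [9, 0, 0, 0, 0, 0, 0], [10.5, 0, 0, 0, 0, 0, 0], [11.1, 0, 0, 0, 0, 0, 0], [11.1, 0, 0, 0, 0, 0, 0], [11.1, 0, 0, 0, 0, 0, 0]]
  ]
}}

```text
t: 14.15
position: [0.4404, -0.0055, 0.1013]
ee_rot: [0.323, 0.629, -0.324, 0.629]
force: [0.9, 0.6, -0.1]
width: 0.005
```

```bash
cat > arc.py <<'E'
from plant import bot
from h import *
import sys
st=bot.state();P=st["position"];C=np.array([.5286,.0225])
R=Ro.from_quat(st["ee_rot"]);print(st["t"],P.round(4),"force",st["force"].round(1),"psi",np.arctan2(R.as_matrix()[1,1],R.as_matrix()[0,1]).round(3))
psi=np.arctan2(R.as_matrix()[1,1],R.as_matrix()[0,1])
# present peg angle estimate: contact normal tool z; peg at TCP+.017*z
pg=P+.017*R.as_matrix()[:,2];a=np.arctan2(pg[1]-C[1],pg[0]-C[0]);print("peg-eq angle",a.round(4),"r",np.hypot(*(pg[:2]-C)).round(4),"turned",(a+2.523).round(4))
for f in [float(x) for x in sys.argv[1:]]:
    t=np.array([-np.sin(f),np.cos(f)]);p=C+.088*np.array([np.cos(f),np.sin(f)])-.017*t
    print(f,*inc(P,st["ee_rot"],[*p,.101],goal(f+np.pi)))
E
python3 arc.py -2.523 -2.48 -2.44 -2.40
```

```text
14.15 [ 0.4404 -0.0055  0.1013] force [ 0.9  0.6 -0.1] psi 0.62
peg-eq angle -2.6509 r 0.0888 turned -0.1279
-2.523 [0.03, 0.01, 1.13] [0.002, 0.001, 0.0]
-2.48 [0.03, -0.06, 1.51] [-0.041, 0.001, 0.0]
-2.44 [0.03, -0.11, 1.87] [-0.081, 0.001, 0.0]
-2.4 [0.03, -0.14, 2.22] [-0.121, 0.001, 0.0]
```

Request:
{"fn": "arm_command", "kwargs": {
  "increments": [
    [[0, 0, 0.3, 0, 0, 0, 0], [0, 0, 0.6, 0, 0, 0, 0], [0, 0, 0.9, 0, 0, 0, 0], [0, 0, 1.0, 0, 0, 0, 0], [0, 0, 1.1, 0, 0, 0, 0], [0, 0, 1.2, 0, 0, 0, 0], [0, -0.03, 1.3, -0.02, 0, 0, 0], [0, -0.05, 1.4, -0.03, 0, 0, 0]]
  ]
}}

```text
t: 14.82
position: [0.4476, -0.0167, 0.1008]
ee_rot: [0.313, 0.634, -0.313, 0.634]
force: [-2.1, 3.8, 1.0]
width: 0.002
```

```bash
python3 arc.py -2.46 -2.42 -2.38 -2.34 -2.30
```

```text
14.8167 [ 0.4476 -0.0167  0.1008] force [-2.1  3.8  1. ] psi 0.653
peg-eq angle -2.5011 r 0.0881 turned 0.0219
-2.46 [-0.02, -0.03, 0.36] [-0.029, -0.0, 0.0]
-2.42 [-0.02, -0.08, 0.72] [-0.069, -0.0, 0.0]
-2.38 [-0.02, -0.12, 1.07] [-0.109, -0.0, 0.0]
-2.34 [-0.02, -0.14, 1.43] [-0.149, -0.0, 0.0]
-2.3 [-0.02, -0.15, 1.79] [-0.189, -0.0, 0.0]
```

Request:
{"fn": "arm_command", "kwargs": {
  "increments": [
    [[0, -0.02, 0.18, -0.015, 0, 0, 0], [0, -0.03, 0.36, -0.03, 0, 0, 0], [0, -0.06, 0.54, -0.05, 0, 0, 0], [0, -0.08, 0.72, -0.07, 0, 0, 0], [0, -0.1, 0.9, -0.09, 0, 0, 0], [0, -0.12, 1.07, -0.11, 0, 0, 0], [0, -0.13, 1.25, -0.13, 0, 0, 0], [0, -0.14, 1.43, -0.15, 0, 0, 0]]
  ]
}}

```text
t: 15.48
position: [0.4546, -0.0286, 0.1006]
ee_rot: [0.265, 0.656, -0.265, 0.655]
force: [-6.1, 3.2, 4.8]
width: 0.003
```

```bash
python3 arc.py -2.28 -2.24 -2.20 -2.16 -2.12
```

```text
15.4833 [ 0.4546 -0.0286  0.1006] force [-6.1  3.2  4.8] psi 0.803
peg-eq angle -2.3474 r 0.0881 turned 0.1756
-2.28 [-0.04, -0.07, 0.6] [-0.058, -0.002, 0.0]
-2.24 [-0.04, -0.11, 0.95] [-0.098, -0.002, 0.0]
-2.2 [-0.04, -0.14, 1.31] [-0.138, -0.002, 0.0]
-2.16 [-0.04, -0.15, 1.67] [-0.178, -0.002, 0.0]
-2.12 [-0.04, -0.15, 2.03] [-0.218, -0.002, 0.0]
```

Request:
{"fn": "arm_command", "kwargs": {
  "increments": [
    [[-0.05, -0.02, 0.18, -0.015, 0, 0, 0], [-0.1, -0.04, 0.36, -0.035, 0, 0, 0], [-0.1, -0.06, 0.54, -0.05, 0, 0, 0], [-0.1, -0.08, 0.72, -0.07, 0, 0, 0], [-0.1, -0.1, 0.9, -0.09, 0, 0, 0], [-0.1, -0.12, 1.08, -0.11, 0, 0, 0], [-0.1, -0.13, 1.26, -0.13, 0, 0, 0], [-0.1, -0.14, 1.44, -0.15, 0, 0, 0]]
  ]
}}

```text
t: 16.15
position: [0.4636, -0.0395, 0.1013]
ee_rot: [0.215, 0.675, -0.215, 0.673]
force: [-3.3, 3.7, -1.5]
width: 0.003
```

```bash
python3 arc.py -2.12 -2.08 -2.04 -2.0 -1.96
python3 - <<'E'
from plant import bot
from h import *
t=bot.snapshot("top");c=bot.snapshot("scene")
crop(t,"pics/t15.png",220,170,370,320,4);crop(c,"pics/c15.png",265,200,415,320,5)
E
```

```text
16.15 [ 0.4636 -0.0395  0.1013] force [-3.3  3.7 -1.5] psi 0.953
peg-eq angle -2.1901 r 0.0882 turned 0.3329
-2.12 [0.03, -0.08, 0.62] [-0.068, -0.003, 0.001]
-2.08 [0.03, -0.11, 0.98] [-0.108, -0.003, 0.001]
-2.04 [0.03, -0.14, 1.33] [-0.148, -0.003, 0.001]
-2.0 [0.03, -0.14, 1.69] [-0.188, -0.003, 0.0]
-1.96 [0.02, -0.14, 2.05] [-0.228, -0.003, 0.0]
```

View pics/c15.png

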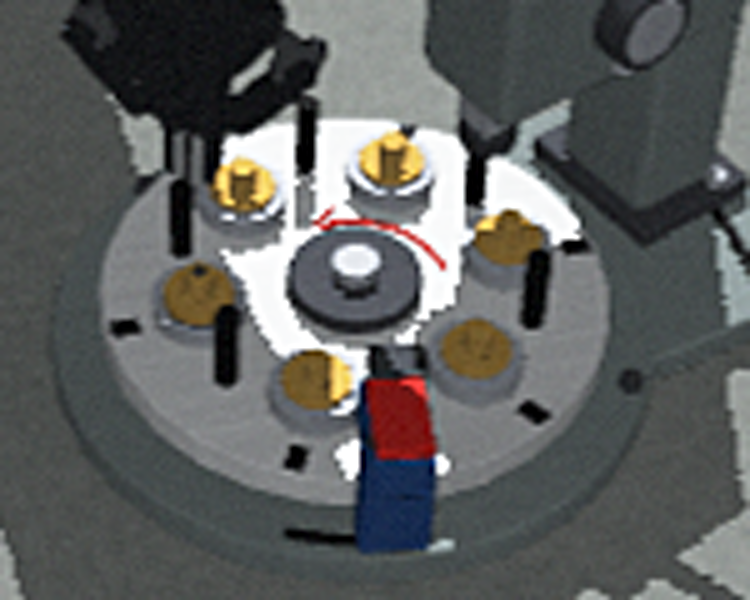

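Request:
{"fn": "arm_command", "kwargs": {
  "increments": [
    [[0, -0.02, 0.18, -0.02, 0, 0, 0], [0, -0.04, 0.36, -0.04, 0, 0, 0], [0, -0.06, 0.54, -0.06, 0, 0, 0], [0, -0.08, 0.72, -0.08, 0, 0, 0], [0, -0.1, 0.9, -0.1, 0, 0, 0], [0, -0.12, 1.08, -0.12, 0, 0, 0], [0, -0.13, 1.26, -0.14, 0, 0, 0], [0, -0.14, 1.44, -0.16, 0, 0, 0]]
  ]
}}

```text
t: 16.92
position: [0.4748, -0.0493, 0.1015]
ee_rot: [0.161, 0.689, -0.161, 0.688]
force: [-5.7, 2.8, 0.6]
width: -0.001
```

```bash
python3 arc.py -1.96 -1.93 -1.9 -1.87 -1.84
```

```text
16.9167 [ 0.4748 -0.0493  0.1015] force [-5.7  2.8  0.6] psi 1.113
peg-eq angle -2.0235 r 0.0882 turned 0.4995
-1.96 [0.05, -0.08, 0.56] [-0.069, -0.002, 0.0]
-1.93 [0.05, -0.11, 0.83] [-0.099, -0.002, 0.0]
-1.9 [0.05, -0.13, 1.1] [-0.129, -0.002, 0.0]
-1.87 [0.05, -0.14, 1.37] [-0.159, -0.002, 0.0]
-1.84 [0.05, -0.15, 1.64] [-0.189, -0.002, 0.0]
```

Request:
{"fn": "arm_command", "kwargs": {
  "increments": [
    [[0, -0.02, 0.15, -0.02, 0, 0, 0], [0, -0.04, 0.3, -0.035, 0, 0, 0], [0, -0.06, 0.45, -0.05, 0, 0, 0], [0, -0.08, 0.6, -0.07, 0, 0, 0], [0, -0.1, 0.75, -0.09, 0, 0, 0], [0, -0.12, 0.9, -0.11, 0, 0, 0], [0, -0.12, 1.0, -0.12, 0, 0, 0]]
  ]
}}

```text
t: 17.5
position: [0.4833, -0.0549, 0.1015]
ee_rot: [0.119, 0.698, -0.119, 0.696]
force: [-5.8, 2.1, 0.4]
width: -0.001
```

```bash
python3 arc.py -1.9 -1.88 -1.86 -1.84 -1.82 -1.8
```

```text
17.5 [ 0.4833 -0.0549  0.1015] force [-5.8  2.1  0.4] psi 1.233
peg-eq angle -1.9096 r 0.0881 turned 0.6134
-1.9 [0.05, -0.01, 0.08] [-0.009, -0.002, 0.0]
-1.88 [0.05, -0.04, 0.26] [-0.029, -0.002, 0.0]
-1.86 [0.05, -0.06, 0.44] [-0.049, -0.002, 0.0]
-1.84 [0.05, -0.09, 0.62] [-0.069, -0.002, 0.0]
-1.82 [0.05, -0.11, 0.79] [-0.089, -0.002, 0.0]
-1.8 [0.05, -0.12, 0.97] [-0.109, -0.002, 0.0]
```

Now small steps, watching the force.

Request:
{"fn": "arm_command", "kwargs": {
  "increments": [
    [[0, -0.01, 0.1, -0.01, 0, 0, 0], [0, -0.03, 0.2, -0.02, 0, 0, 0], [0, -0.05, 0.3, -0.03, 0, 0, 0]]
  ]
}}

```text
t: 17.75
position: [0.4859, -0.0564, 0.1015]
ee_rot: [0.109, 0.699, -0.109, 0.698]
force: [-4.0, 1.0, -0.6]
width: 0.003
```

Request:
{"fn": "arm_command", "kwargs": {
  "increments": [
    [[0, -0.01, 0.1, -0.01, 0, 0, 0], [0, -0.02, 0.15, -0.015, 0, 0, 0], [0, -0.02, 0.2, -0.02, 0, 0, 0]]
  ]
}}

```text
t: 18.0
position: [0.4888, -0.0574, 0.1019]
ee_rot: [0.102, 0.699, -0.102, 0.7]
force: [-0.0, -0.1, 0.1]
width: -0.002
```

Request:
{"fn": "arm_command", "kwargs": {
  "increments": [
    [[0, 0, 0.05, 0, 0, 0, 0], [0, -0.01, 0.1, -0.01, 0, 0, 0], [0, -0.01, 0.1, -0.01, 0, 0, 0]]
  ]
}}

```text
t: 18.25
position: [0.4894, -0.0576, 0.1018]
ee_rot: [0.098, 0.7, -0.098, 0.7]
force: [0.0, 0.4, -0.2]
width: 0.004
```

```bash
python3 arc.py -1.84 -1.82
python3 - <<'E'
from plant import bot
from h import *
import pickle
t=bot.snapshot("top");c=bot.snapshot("scene");pickle.dump((t,c),open("s16.pkl","wb"))
crop(t,"pics/t16.png",220,170,370,320,4);crop(c,"pics/c16.png",265,200,415,320,5)
E
```

```text
18.25 [ 0.4894 -0.0576  0.1018] force [ 0.   0.4 -0.2] psi 1.292
peg-eq angle -1.8337 r 0.0878 turned 0.6893
-1.84 [0.08, -0.03, -0.06] [-0.01, 0.0, 0.0]
-1.82 [0.08, -0.06, 0.12] [-0.03, 0.0, 0.0]
```

View pics/t16.png

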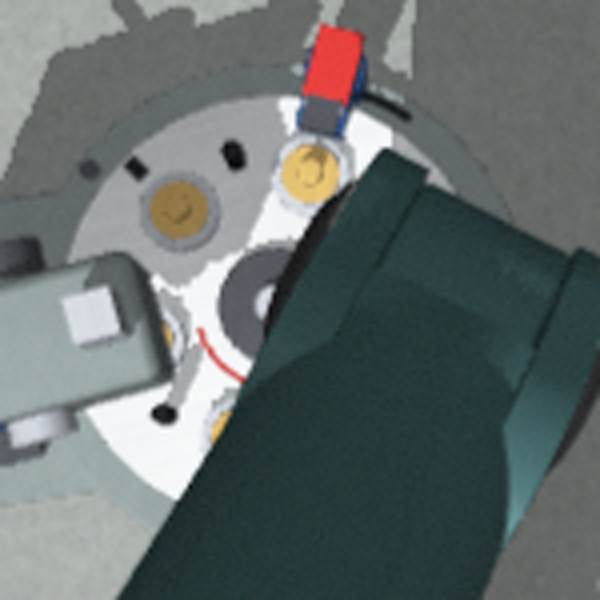

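View pics/c16.png

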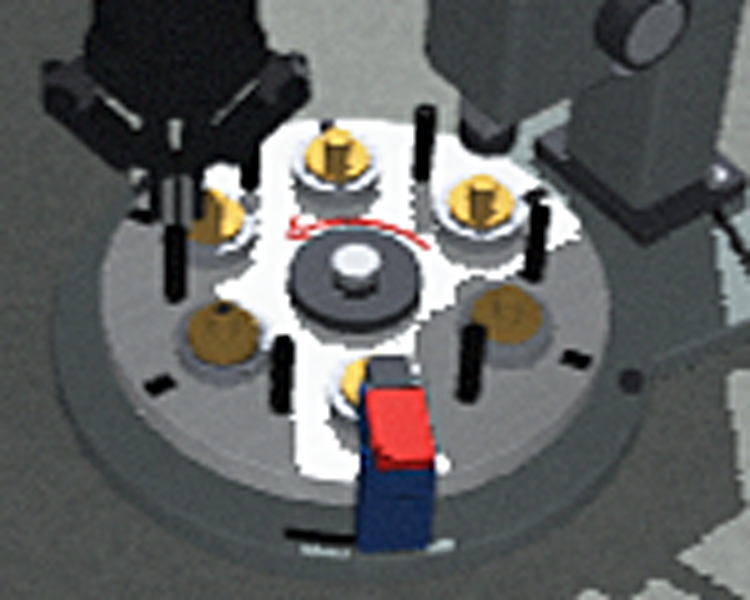

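Run:
```python
from h import *
import pickle
def red(c):
    m=cv2.inRange(cv2.cvtColor(c["image"],cv2.COLOR_BGR2HSV),(0,150,60),(8,255,255));k=np.zeros_like(m);k[250:310,325:360]=m[250:310,325:360]
    n,l,a,b=cv2.connectedComponentsWithStats(k);i=1+np.argmax(a[1:,4]);return a[i],b[i]
c0=pickle.load(open("w14.pkl","rb"))[2];c1=pickle.load(open("s16.pkl","rb"))[1]
A,B=red(c0),red(c1);print(A,B)
p=np.array([.66,-.012,.107])
print("px per 7mm",proj(c0,p-[0,0,.007])-proj(c0,p), "2mm",proj(c0,p-[0,0,.002])-proj(c0,p))
```

```text
(array([339, 275,  13,  17, 177], dtype=int32), array([344.82485876, 282.89830508])) (array([338, 277,  14,  17, 175], dtype=int32), array([344.38857143, 284.94857143]))
px per 7mm [-0.18274227  2.14144797] 2mm [-0.05237141  0.61370935]
```

Request:
{"fn": "arm_command", "kwargs": {
  "increments": [
    [[0, -0.01, 0.05, -0.01, 0, 0, 0], [0, -0.01, 0.1, -0.01, 0, 0, 0], [0, -0.01, 0.1, -0.01, 0, 0, 0]]
  ]
}}

```text
t: 18.6
position: [0.4903, -0.058, 0.1018]
ee_rot: [0.095, 0.701, -0.095, 0.701]
force: [-1.4, 0.0, -0.5]
width: -0.001
```

Request:
{"fn": "arm_command", "kwargs": {
  "increments": [
    [[0, 0, 0.05, 0, 0, 0, 0], [0, 0, 0.05, 0, 0, 0, 0]]
  ]
}}

```text
t: 18.77
position: [0.4907, -0.0581, 0.1017]
ee_rot: [0.095, 0.701, -0.095, 0.701]
force: [-1.9, -0.4, 1.6]
width: 0.001
```

Request:
{"fn": "arm_command", "kwargs": {
  "increments": [
    [[0, 0, 0.05, 0, 0, 0, 0], [0, 0, 0.05, 0, 0, 0, 0]]
  ]
}}

```text
t: 18.93
position: [0.4909, -0.0582, 0.1017]
ee_rot: [0.095, 0.701, -0.095, 0.7]
force: [-3.7, 0.7, 3.1]
width: 0.003
```

Request:
{"fn": "arm_command", "kwargs": {
  "increments": [
    [[0, 0, 0.05, 0, 0, 0, 0], [0, 0, 0.05, 0, 0, 0, 0]]
  ]
}}

```text
t: 19.1
position: [0.4911, -0.0582, 0.1016]
ee_rot: [0.095, 0.701, -0.095, 0.7]
force: [-6.8, 1.9, 4.8]
width: -0.0
```

Request:
{"fn": "arm_command", "kwargs": {
  "increments": [
    [[0, 0, -0.5, 0, 0, 0, 0], [0, 0, -1.2, 0, 0, 0, 0], [-2, 0, -1.4, 0, 0, 0, 0], [-5, 0, -1.4, 0, 0, 0, 0], [-9, 0, -3, 0, 0, 0, 0], [-13, 0, -5, 0, 0, 0, 0], [-17, 0, -7, 0, 0, 0, 0], [-19, -1, -9, 0, 0, 0, 0]]
  ]
}}

```text
t: 19.77
position: [0.4104, -0.0418, 0.2844]
ee_rot: [0.095, 0.701, -0.094, 0.701]
force: [-1.0, 0.7, 1.3]
width: -0.002
```

Request:
{"fn": "arm_command", "kwargs": {
  "increments": [
    [[-1, -3, -1, 0, 0, 0, 0], [-1, -6, -1, 0, 0, 0, 0], [-1, -9, -1, 0, 0, 0, 0], [-1, -12, -1, 0, 0, 0, 0], [-1, -12, -1, 0, 0, 0, 0], [-1, -12, -1, 0, 0, 0, 0], [-1, -12, -1, 0, 0, 0, 0]]
  ]
}}

```text
t: 20.35
position: [0.369, -0.1545, 0.2923]
ee_rot: [0.095, 0.701, -0.094, 0.7]
force: [-0.2, 1.3, -0.3]
width: 0.0
```

Run:
```python
from plant import bot
from h import *
import pickle
t=bot.snapshot("top");c=bot.snapshot("scene");w=bot.snapshot("wrist");pickle.dump((t,c,w),open("s17.pkl","wb"))
st=bot.state();print(st["t"],st["position"],st["force"])
crop(t,"pics/t17.png",220,170,370,320,4);crop(c,"pics/c17.png",265,200,415,320,5);cv2.imwrite("pics/w17.png",w["image"]);cv2.imwrite("pics/T17.png",t["image"])
```

```text
20.5 [ 0.3692075  -0.15433088  0.29240974] [-0.48790517  0.23092611  0.31201815]
```

View pics/T17.png

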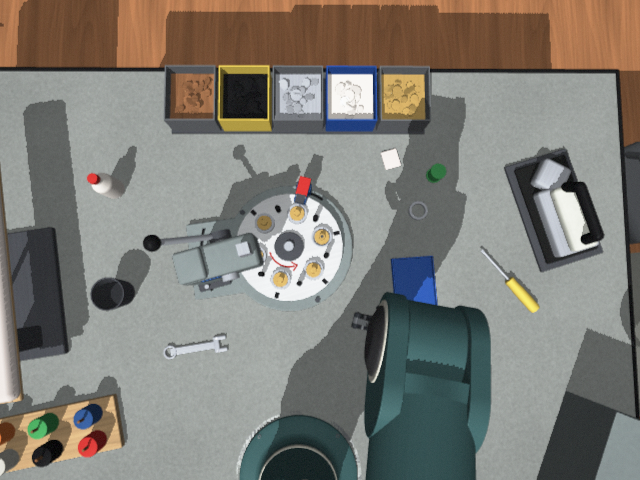

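View pics/c17.png

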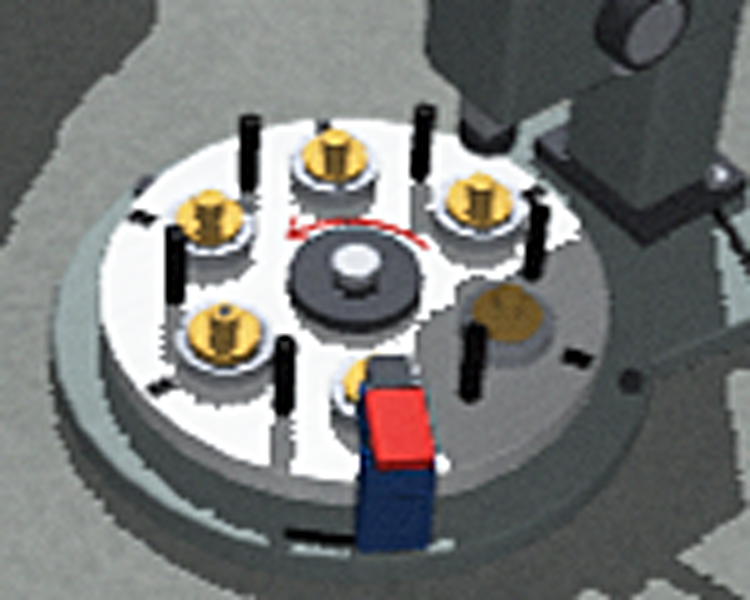

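View pics/t17.png

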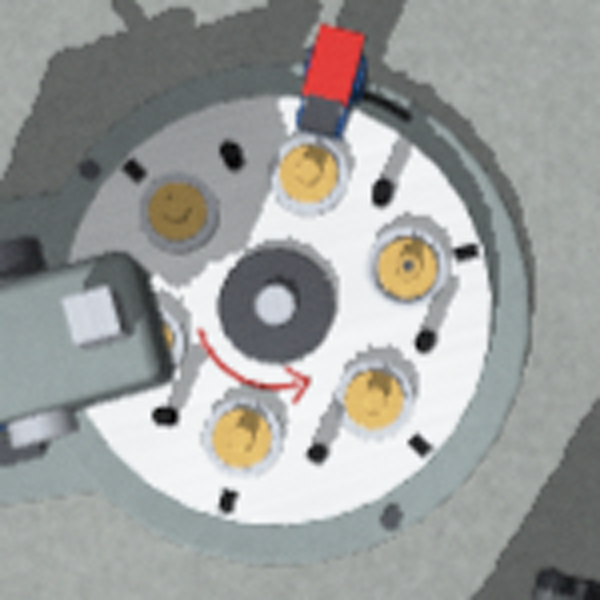

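Run:
```python
from plant import bot
from h import *
import pickle
t,c,w=pickle.load(open("s17.pkl","rb"))
C=np.array([.5286,.0225])
hs=cv2.cvtColor(t["image"],cv2.COLOR_BGR2HSV);m=cv2.inRange(hs,(12,60,60),(35,255,255));k=np.zeros_like(m);k[190:310,240:345]=m[190:310,240:345]
n,l,a,b=cv2.connectedComponentsWithStats(k)
for i in range(1,n):
    if a[i,4]>60:
        p=cast(t,*b[i],.062)[:2]-C;th=np.arctan2(p[1],p[0]);print(a[i,4],np.hypot(*p).round(4),th.round(3),((th+.26)%(np.pi/3)).round(3))
bot.close_job()
```

```text
164 0.0771 -0.245 0.015
163 0.0773 0.811 0.024
174 0.0782 -1.308 1.046
166 0.0782 -2.345 0.01
173 0.0785 2.898 0.016
the job is handed in; nothing more can be done
```

The blank is in the empty die, the dial is locked at its next position, and I handed the job in at about 20.5 s with no verdict reported. The steps were:

- **Blank:** I took it from the tray by its shank and lowered it into the die. It touched the floor at the expected height, with a reading of about 12 N, and I released it.
- **Lever:** I tipped the red lever outwards with readings of about 3 to 5 N, and it fell flat.
- **Dial:** I pushed it about 0.69 rad counter-clockwise by the peg next to the push peg. Readings were 4 to 9 N until the drag dropped off.

My last checks showed:

- **Plunger:** The lever image sank about 2.05 px after the drop, which is roughly 6.7 mm, or 8.7 mm of plunger travel in all. This is the weakest check, because it rests on about two pixels.
- **Lock:** A gentle push afterwards met a hard stop, with about 8.5 N for 0.2 mm of movement.
- **Seating:** The blank sits at radius 78.2 mm. Its angle is 1 to 2 degrees off the spacing of the other four blanks I could measure. That is about 2 mm, mostly from sun and shadow on the colour masks. It looks upright and level with them.
- **Bench:** Everything else on the bench looks unmoved in the final top view, and the arm ended well clear of the press.

Two readings disagreed. The first distant wrist view of the blank was about 3 mm off, because the arm was still settling, and I corrected it from close up. Upward forces of 3 to 5 N also appeared during some pushes. I took these to be friction at the contact but did not confirm it.

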